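# Unload the tip-up tray and build the riser columns

### The job

Empty the black tray of riser blocks: they lie flush in pockets too tight for fingers, so press each block down at its end by the white thumb dot until it tips up and stays, then take it out by the raised end. Build one straight, square column per kind, keys fully down in the slots: blocks with one lengthwise slot on the foot plate with one slot, blocks with two on the foot plate with two. Blocks slotted crosswise nest with nothing, whatever their colour: lay them in the grey rework bin, and leave the mug and the tape roll where they are.

Things in the scene. Friction and masses are not known exactly. Their poses are not given: they have to be found in the camera images.
- tray: Black tip-up tray fixed to the bench, 212 (x) x 182 (y) x 43 mm high; origin under it on the bench, thumb side at -x. Six pockets, 2 along x by 3 along y, 85 (x) x 42 (y) mm, 99 and 56 mm apart. A block lies along the tray's x, its top level with the tray's top (its origin at z = 27): 1 mm play at the sides, 2 at the far end, 13 at the thumb end. A white dot marks each thumb end.
- pocket_ridge (a point): Ridge across the floor of the pocket at the tray's -x, -y corner, 16 mm below the tray's top; every pocket has one, 2 mm to the thumb side of the block's centre. Beyond it the floor falls at 35 degrees to the thumb end. A block rocked over it stays tipped on that ramp, its +x end standing 17 mm out of the tray: grip it there, 28 mm from its centre, across the 40 mm width, and lift straight up.
- pocket_thumb (a point): Where to press in that pocket, on the block's top: 21 mm from its centre towards the thumb end (-x); alike in all pockets. The block turns about the ridge, so its pressed end swings down and outward: press with a few N 12 mm down and 8 mm outward (-x) at once, then leave straight up. Pressed straight down only, it may be dragged back flat.
- single_1: Riser block 70 (x) x 40 (y) x 16 (z) mm, 120 g; origin: centre of its underside, z up through the slotted top. Bare aluminium, SINGLE kind: one slot 10 wide, 5 deep along x in mid top, floor black; below the underside one key along x, 6 wide, 4 deep. Nests on a single block or single foot with 2 mm play each side, either way round.
- single_2: Riser block 70 (x) x 40 (y) x 16 (z) mm, 120 g; origin: centre of its underside, z up through the slotted top. Bare aluminium, SINGLE kind: one slot 10 wide, 5 deep along x in mid top, floor black; below the underside one key along x, 6 wide, 4 deep. Nests on a single block or single foot with 2 mm play each side, either way round.
- double_1: Riser block 70 (x) x 40 (y) x 16 (z) mm, 120 g; origin: centre of its underside, z up through the slotted top. Blue, DOUBLE kind: two slots with black floors along x in the top, 10 wide, 5 deep, centred at y = -9 and +9; below the underside two keys there, 6 wide, 4 deep. Nests on a double block or double foot with 2 mm play each side, either way round.
- double_2: Riser block 70 (x) x 40 (y) x 16 (z) mm, 120 g; origin: centre of its underside, z up through the slotted top. Blue, DOUBLE kind: two slots with black floors along x in the top, 10 wide, 5 deep, centred at y = -9 and +9; below the underside two keys there, 6 wide, 4 deep. Nests on a double block or double foot with 2 mm play each side, either way round.
- cross_1: Riser block 70 (x) x 40 (y) x 16 (z) mm, 120 g; origin: centre of its underside, z up through the slotted top. Bare aluminium, CROSS kind, mismade: one slot 10 wide, 5 deep crosswise (along y) over mid top, floor black, flat underside without key. It nests with nothing.
- cross_2: Riser block 70 (x) x 40 (y) x 16 (z) mm, 120 g; origin: centre of its underside, z up through the slotted top. Blue, CROSS kind, mismade: one slot 10 wide, 5 deep crosswise (along y) over mid top, floor black, flat underside without key. It nests with nothing.
- single_foot: Loose bright steel foot plate, 104 (x) x 44 (y) x 14 mm, 0.7 kg; origin: centre of its underside. One slot along x, 10 wide, 5 deep, in mid top takes the key of a single block. A nested block's origin is 14 mm above the foot's origin, the next one's 30 mm; a block that is not nested stands 4 mm too high.
- double_foot: Loose bright steel foot plate, 104 (x) x 44 (y) x 14 mm, 0.7 kg; origin: centre of its underside. Two slots along x, 10 wide, 5 deep, at y = -9 and +9, take the keys of a double block. Heights as for the single foot.
- rework_bin: Loose grey open tote with a red mark on its front, 150 (x) x 170 (y) x 50 mm, walls and floor 4 mm; origin in the centre of its underside. Room for two blocks side by side, lengthwise along x, at y = -37 and +37 mm.
- mug: Spotted coffee mug, a bystander, 93 mm high, beyond the bin; origin under it.
- tape_roll: Roll of tape lying flat, a bystander, 94 mm across, 48 mm high, beyond the tray; origin under it.
There are look-alikes about, which are no part of the job. Leave any pink or red look-alike of the single_1 alone.

How it is judged:
At the end, for the whole second after the job is handed in: Every single and double block present is nested on the foot of its kind (height within 2.5 mm, 15 mm along, 7 mm across, 0.15 rad turn, level within 0.1 rad); every cross block is inside the rework bin; feet and bin stand level; all at rest (x of single_1 in the frame of single_foot between -0.015 and 0.015 m and y of single_1 in the frame of single_foot between -0.007 and 0.007 m and (z of single_1 in the frame of single_foot between 0.0115 and 0.0165 m or z of single_1 in the frame of single_foot between 0.0275 and 0.0325 m) and angle between the x axis of each of single_1, single_2 and the x axis of single_foot, either way round below 0.15 rad and angle between each of single_1, single_2, double_1, double_2's own z axis and vertical below 0.1 rad and linear speed of each of single_1, single_2, double_1, double_2, cross_1, cross_2 below 0.02 m/s and x of single_2 in the frame of single_foot between -0.015 and 0.015 m and y of single_2 in the frame of single_foot between -0.007 and 0.007 m and (z of single_2 in the frame of single_foot between 0.0115 and 0.0165 m or z of single_2 in the frame of single_foot between 0.0275 and 0.0325 m) and x of double_1 in the frame of double_foot between -0.015 and 0.015 m and y of double_1 in the frame of double_foot between -0.007 and 0.007 m and (z of double_1 in the frame of double_foot between 0.0115 and 0.0165 m or z of double_1 in the frame of double_foot between 0.0275 and 0.0325 m) and angle between the x axis of each of double_1, double_2 and the x axis of double_foot, either way round below 0.15 rad and x of double_2 in the frame of double_foot between -0.015 and 0.015 m and y of double_2 in the frame of double_foot between -0.007 and 0.007 m and (z of double_2 in the frame of double_foot between 0.0115 and 0.0165 m or z of double_2 in the frame of double_foot between 0.0275 and 0.0325 m) and x of cross_1 in the frame of rework_bin between -0.071 and 0.071 m and y of cross_1 in the frame of rework_bin between -0.081 and 0.081 m and z of cross_1 in the frame of rework_bin between -0.001 and 0.045 m and x of cross_2 in the frame of rework_bin between -0.071 and 0.071 m and y of cross_2 in the frame of rework_bin between -0.081 and 0.081 m and z of cross_2 in the frame of rework_bin between -0.001 and 0.045 m and angle between each of single_foot, double_foot, rework_bin's own z axis and vertical below 0.06 rad); the robot touches nothing.
It fails at once if a bystander (mug or tape roll) is shoved by more than 3 cm (distance of any of mug, tape_roll from where it was at the start of the episode above 0.03 m).
Of single_1, single_2, double_1, double_2, cross_1, cross_2 only 4 to 6 are there at a start; the rules pass over those that are not, and their reading is None.
At some moment in a run one of single_foot, double_foot, rework_bin may be knocked a few centimetres aside while the robot is not near it.
Once in a run the grip may slacken for a moment while it holds something.
It also fails if it takes over 210 s, if anything falls off the work surface, if the arm or the gripper's body presses on something with over 40 N, if the wrist force passes 120 N, or if a joint passes its speed limit or range.

### The arm

A 6-joint arm with a two-finger parallel gripper is mounted at the origin on a cart in front of the work surface, level with it; the furniture and walls round the work are solid. World frame = base frame: x ahead of the robot, y to its left, z up, the work surface at z = 0. Lengths are in m, angles in rad, forces in N, time in s.
With the tool pointing down it reaches from about 0.4 to 0.925 m from the base axis. Payload 12.5 kg.
Tool frame: the origin (TCP) lies midway between the tips of the shut fingers; the grasp point (between the pads) lies 19 mm behind it; z points along the fingers, y is the line along which they close (so a half turn about z gives the same grasp; the last joint's range is limited). The gripper opens to 95 mm and grips with 3 to 60 N. Pads are 20 mm wide; open, the fingers measure 119 mm over their backs; the gripper's body (75 mm by 180 mm) begins 59 mm behind the grasp point.
Start: joints at [-1.283, 0.491, 1.559, -0, 1.092, -0.106], TCP at [0.24, -0.577, 0.215] pointing down, gripper open.
Joint ranges: [-3.1, 3.1], [-0.84, 2.19], [0.05, 2.79], [-1.13, 4.28], [0.06, 2.93], [-2.69, 2.69]. Speed limits (rad/s): [2.22, 2.22, 2.79, 3.14, 3.14, 3.14].

### API

Orientations are given as a rotation vector (axis times angle).
In Python, from cell import monitor, get_image, camera_params, ticket gives the robot as it stands.
- The arm moves only by the shell command python3 -m inch 'ROWS' [FORCE]. ROWS is JSON, a list of rows, each an object with "turn": the turn, a rotation vector about the tool's x, y, z scaled (see below), a list of three; "translation": the shift along the tool's x, y, z scaled (see below), a list of three; "hand": the opening, from -1 (shut) to 1 (fully open). In form: [{"turn": [wx, wy, wz], "translation": [x, y, z], "hand": hand}, ...]. A call has 1 to 8 rows; each row shifts and turns the commanded pose from where the row before left it, along the tool's axes as they then stand; what a row does not reach is not made up. The controller multiplies each number of a shift by 0.025 m and each number of a turn by 4 degrees. A row lasts 1/12 s, in which the tool goes at most 41.7 mm and 7.16 degrees, less where a joint would pass 70% of its speed; a pose out of reach is approached as far as the arm can. A call with a number of a shift or a turn outside -1 to 1 is refused whole. A call with a gripper value outside its range is refused whole. The fingers move at their own pace and stop on an object; FORCE is the grip in N (left out, the last holds). Time passes only in rows, so rows that do not move let the fingers close. It gives the time, the measured TCP pose, the force, the opening and the grip force at its end, in the units of the state.
- monitor.state(): the state, without advancing time (a new reading comes with each control period).
- get_image(name): name is "scene" or "top" or "wrist"; returns the picture (480x640x3 uint8, red, green, blue); there is no depth.
- camera_params(name): a dict with "fx", "fy", "cx", "cy" (pixels), "eye" and "orientation" of the camera in the world; the wrist camera has in their place "T_tool_cam" (4x4, takes a point from camera to tool coordinates, whose origin is the TCP and whose axes are the flange's). Camera axes: x right, y down, z forward; pixel columns grow to the right and rows downward; lengths in m; the calibration is good to about 2 mm. A picture is of the moment at which its call begins: read the wrist's pose just before it. camera_params takes no time and is no camera call.
- ticket.finish_job(): hands the job in; it is judged then, once.
The state is a dict: "t": time; "joint_positions": joint angles; "qvel": joint speeds; "effort": joint torques, N m; "eef_pos": TCP position; "ee_rot": TCP orientation; "contact_force": force on the tool from outside, world axes, zero at the start; "moment": the same for the moment, N m; "width": opening from 0.0 (shut) to 1.0 (fully open); "grip_force": force on a finger pad.
Only numpy, scipy, OpenCV 4.12 (cv2) and the standard library are available. Lean on these libraries where they do the work, as an engineer would, in place of code of your own. Each camera call takes 0.05 s, during which the arm holds its last target. There are 200 camera calls.

## Working session

There is one attempt and no reset: what is moved stays moved. The work goes in short steps, Python scripts to look and compute and a shell command to move; the robot and the scene stay as the last step left them, time stands still between calls to the robot, and variables do not carry over. Pictures are saved under pics/ and viewed, at most 14 in all, crops included, and the job is handed in when it is done.

```bash
mkdir -p pics; ls
python3 - <<'E'
from cell import monitor,get_image,camera_params
import cv2,numpy as np
s=monitor.state();print(s)
for n in("top","scene","wrist"):
    im=get_image(n);cv2.imwrite(f"pics/{n}0.png",im[:,:,::-1]);print(n,camera_params(n))
E
```

```text
pics
{'t': 0.0, 'joint_positions': array([-1.28262026e+00,  4.91535306e-01,  1.55948699e+00, -1.13760598e-05,
        1.09166704e+00, -1.05598971e-01]), 'qvel': array([-5.46734740e-04,  3.27644368e-05, -9.28680636e-04,  2.66934185e-04,
        1.63278076e-04, -8.53959916e-04]), 'effort': array([-3.88577653e-03, -6.12656021e+01, -2.58182448e+01,  6.89772586e-02,
        4.82079468e-02, -9.24794858e-05]), 'eef_pos': array([ 0.23974458, -0.57691374,  0.21406388]), 'ee_rot': array([-3.07982593e+00, -6.14346495e-01,  1.72768382e-04]), 'contact_force': array([0.22315684, 0.37837165, 0.44443319]), 'moment': array([-0.03375922, -0.0611451 ,  0.03139807]), 'grip_force': 0.0, 'width': 0.999081789878599}
top {'fx': 569.8925974794525, 'fy': 569.8925974794525, 'cx': 321.3929388250328, 'cy': 237.82151691206175, 'eye': array([0.49755304, 0.05633593, 1.54313258]), 'orientation': array([-2.1655892 ,  2.19277033, -0.07140238])}
scene {'fx': 522.3065698662675, 'fy': 522.3065698662675, 'cx': 320.1412984904952, 'cy': 233.63216245434083, 'eye': array([-0.04278899,  0.80545254,  0.68123431]), 'orientation': array([-0.85485311,  2.32265293, -1.27987273])}
wrist {'fx': 342.8299079087844, 'fy': 342.8299079087844, 'cx': 321.61522812694926, 'cy': 239.26418114855326, 'T_tool_cam': array([[-1.17234485e-03, -9.67702213e-01, -2.52093340e-01,
         6.98936403e-02],
       [ 9.99999187e-01, -1.00786522e-03, -7.81577536e-04,
        -7.36968429e-04],
       [ 5.02258201e-04, -2.52094051e-01,  9.67702608e-01,
        -1.69905673e-01],
       [ 0.00000000e+00,  0.00000000e+00,  0.00000000e+00,
         1.00000000e+00]])}
```

View pics/top0.png

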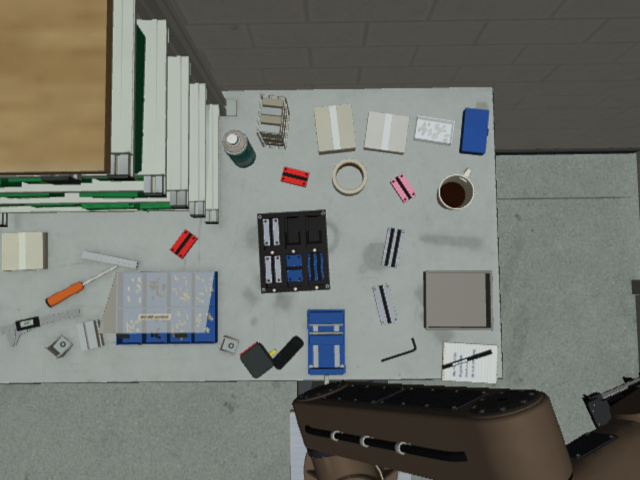

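View pics/scene0.png

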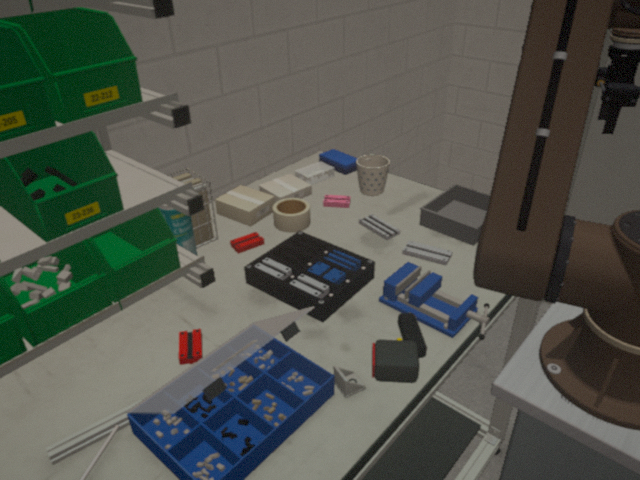

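The top view shows the tray at (293,251) with four blocks: aluminium at (272,232) and (273,268), blue at (294,266) and (318,265). The steel feet are at (393,247), which looks two-slot, and (384,303), which looks one-slot. The bin is at (458,299), the mug at (455,192) and the tape at (349,177).

Could be mistaken for a block: red (294,176), red (183,244), pink (403,187), the blue vise (326,341), the blue parts box (167,308) and the steel vise bars (90,335). Blocks are only those lying in the tray.

```bash
cat > h.py <<'E'
from cell import monitor,get_image,camera_params
import cv2,numpy as np
from scipy.spatial.transform import Rotation as R
def cam(n,s=None):
    p=camera_params(n);K=np.array([[p['fx'],0,p['cx']],[0,p['fy'],p['cy']],[0,0,1]])
    if n!='wrist': return K,R.from_rotvec(p['orientation']).as_matrix(),p['eye']
    T=np.eye(4);T[:3,:3]=R.from_rotvec(s['ee_rot']).as_matrix();T[:3,3]=s['eef_pos'];T=T@p['T_tool_cam']
    return K,T[:3,:3],T[:3,3]
def ray(c,px):
    K,M,e=c;px=np.atleast_2d(np.float64(px));d=np.c_[px,np.ones(len(px))]@np.linalg.inv(K).T@M.T
    return e,d
def plane(c,px,z):
    e,d=ray(c,px);return e+d*((z-e[2])/d[:,2])[:,None]
def proj(c,X):
    K,M,e=c;q=(np.atleast_2d(X)-e)@M@K.T;return q[:,:2]/q[:,2:]
def tri(c1,p1,c2,p2):
    (e1,d1),(e2,d2)=ray(c1,p1),ray(c2,p2);d1,d2=d1[0],d2[0]
    a=np.linalg.lstsq(np.c_[d1,-d2],e2-e1,rcond=None)[0];A=e1+a[0]*d1;B=e2+a[1]*d2
    return (A+B)/2,np.linalg.norm(A-B)
def snap(n,f=None):
    s=monitor.state();im=get_image(n)[:,:,::-1].copy()
    if f:cv2.imwrite('pics/'+f,im)
    return im,cam(n,s),s
def rect(c,cnt,z):
    "min area rect in world xy of a contour on plane z: centre, (long,short), yaw of long axis"
    P=plane(c,cnt.reshape(-1,2),z)[:,:2]*1000
    (x,y),(w,h),a=cv2.minAreaRect(P.astype(np.float32))
    if w<h:w,h,a=h,w,a+90
    return round(x,1),round(y,1),round(w,1),round(h,1),round((a+90)%180-90,1)
E
python3 - <<'E'
from h import *
t=cv2.imread('pics/top0.png');c=cam('top');sc=cv2.imread('pics/scene0.png')
def big(m,roi,o=0):
    x0,y0,x1,y1=roi;k=np.zeros_like(m);k[y0:y1,x0:x1]=m[y0:y1,x0:x1]
    k=cv2.morphologyEx(k,cv2.MORPH_CLOSE,np.ones((7,7)))
    return max(cv2.findContours(k,0,2)[0],key=cv2.contourArea)
g=cv2.cvtColor(t,6)
print('tray',rect(c,big(((g<70)*255).astype(np.uint8),(250,200,337,300)),.043))
hsv=cv2.cvtColor(t,40)
for n,roi in(('A',(375,220,412,275)),('B',(365,278,405,332))):
    x0,y0,x1,y1=roi;bg=np.median(g[y0:y1,x0:x1]);m=((np.abs(g.astype(float)-bg)>18)*255).astype(np.uint8);print(n,bg,rect(c,big(m,roi),.014))
m=((g<150)*255).astype(np.uint8);print('bin',rect(c,big(m,(415,262,500,336)),.05))
a=cv2.resize(t[200:300,250:340],None,fx=5,fy=5,interpolation=2);b=cv2.resize(t[220:330,365:410],None,fx=4.5,fy=4.5,interpolation=2)
H=np.zeros((500,450+203,3),np.uint8);H[:,:450]=a;H[:495,450:450+b.shape[1]]=b[:495];cv2.imwrite('pics/crop0.png',H)
E
```

```text
tray (575.7, 144.4, 208.8, 180.2, 2.7)
A 156.0 (581.3, -106.9, 118.3, 68.5, -14.1)
B 157.0 (433.4, -96.9, 105.8, 45.9, 13.0)
bin (441.5, -285.7, 234.5, 175.4, -84.5)
```

View pics/crop0.png

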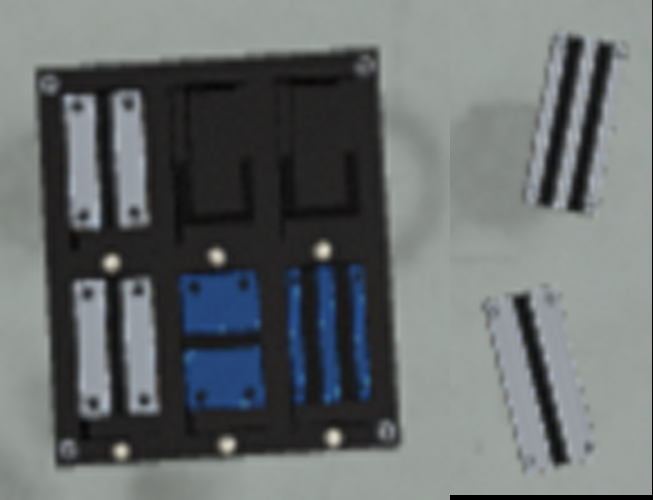

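Kinds: single at (109,160) and (115,347) in the crop, blue cross at (222,340), and double at (329,335). The dots are at the -x side. The double foot is top right and the single foot bottom right. Next I'll move the wrist camera over for precise measurements.

```bash
python3 -m inch '[{"turn":[0,0,1],"translation":[0,0,0],"hand":1},{"turn":[0,0,1],"translation":[0,0,0],"hand":1},{"turn":[0,0,1],"translation":[0,0,0],"hand":1},{"turn":[0,0,1],"translation":[0,0,0],"hand":1},{"turn":[0,0,1],"translation":[0,0,0],"hand":1}]' && python3 -m inch '[{"turn":[0,0,0],"translation":[0.6,-0.9,0],"hand":1},{"turn":[0,0,0],"translation":[0.6,-0.9,0],"hand":1},{"turn":[0,0,0],"translation":[0.6,-0.9,0],"hand":1},{"turn":[0,0,0],"translation":[0.6,-0.9,0],"hand":1},{"turn":[0,0,0],"translation":[0.6,-0.9,0],"hand":1},{"turn":[0,0,0],"translation":[0.6,-0.9,0],"hand":1},{"turn":[0,0,0],"translation":[0.6,-0.9,0],"hand":1},{"turn":[0,0,0],"translation":[0.6,-0.9,0],"hand":1}]' && python3 -m inch '[{"turn":[0,0,0],"translation":[0.6,-0.9,0],"hand":1},{"turn":[0,0,0],"translation":[0.6,-0.9,0],"hand":1},{"turn":[0,0,0],"translation":[0.6,-0.9,0],"hand":1},{"turn":[0,0,0],"translation":[0.6,-0.9,0],"hand":1},{"turn":[0,0,0],"translation":[0.6,-0.9,0],"hand":1},{"turn":[0,0,0],"translation":[0.6,-0.9,0],"hand":1},{"turn":[0,0,0],"translation":[0,0,0],"hand":1},{"turn":[0,0,0],"translation":[0,0,0],"hand":1}]'
python3 - <<'E'
from h import *
import pickle
im,c,s=snap('wrist','w1.png');pickle.dump(s,open('w1.pkl','wb'));print(s['eef_pos'],s['ee_rot'])
E
python3 -m inch '[{"turn":[0,0,0],"translation":[0.3,-1,0],"hand":1},{"turn":[0,0,0],"translation":[0.3,-1,0],"hand":1},{"turn":[0,0,0],"translation":[0.3,-1,0],"hand":1},{"turn":[0,0,0],"translation":[0.3,-1,0],"hand":1},{"turn":[0,0,0],"translation":[0.3,-1,0],"hand":1},{"turn":[0,0,0],"translation":[0.3,-1,0],"hand":1},{"turn":[0,0,0],"translation":[0,0,0],"hand":1},{"turn":[0,0,0],"translation":[0,0,0],"hand":1}]'
python3 - <<'E'
from h import *
import pickle
im,c,s=snap('wrist','w2.png');pickle.dump(s,open('w2.pkl','wb'));print(s['eef_pos'],s['ee_rot'])
a=cv2.imread('pics/w1.png');cv2.imwrite('pics/w12.png',cv2.resize(np.vstack([a,im]),(400*1,600)))
E
```

```text
t: 0.57
eef_pos: [0.2398, -0.577, 0.2144]
ee_rot: [-3.14, -0.065, 0.0]
contact_force: [0.3, -0.6, -0.1]
width: 0.998
grip_force: 0.0
t: 1.23
eef_pos: [0.3521, -0.3908, 0.2146]
ee_rot: [-3.141, -0.07, 0.0]
contact_force: [0.1, 0.1, -0.6]
width: 0.998
grip_force: 0.0
t: 1.9
eef_pos: [0.436, -0.2522, 0.2146]
ee_rot: [3.141, 0.074, -0.0]
contact_force: [-0.1, -0.6, 0.2]
width: 0.997
grip_force: 0.0
[ 0.43597026 -0.25219472  0.21460043] [ 3.14063811e+00  7.40989681e-02 -1.53760497e-04]
t: 2.62
eef_pos: [0.4738, -0.1014, 0.2146]
ee_rot: [3.141, 0.072, -0.0]
contact_force: [0.5, 0.1, 0.5]
width: 1.002
grip_force: 0.0
[ 0.47378152 -0.10137181  0.21459992] [ 3.14050410e+00  7.18004524e-02 -1.04975258e-04]
```

View pics/w2.png

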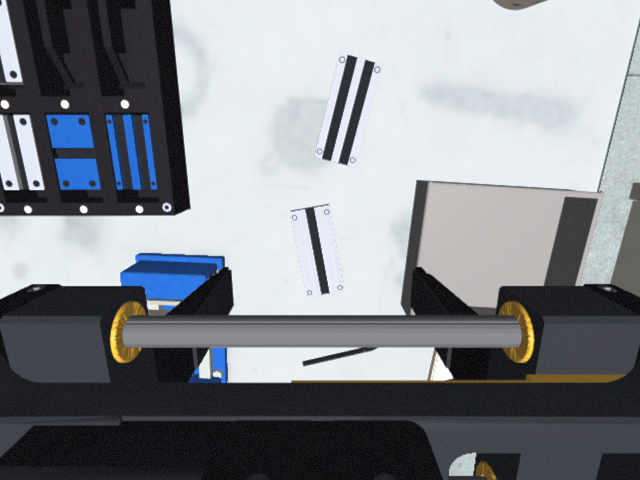

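View pics/w1.png

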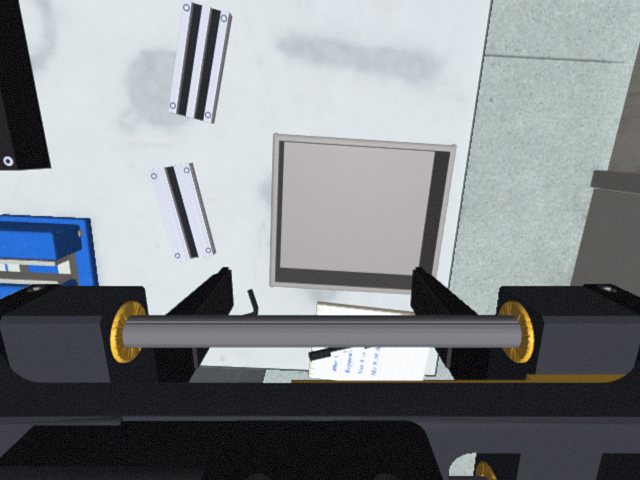

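w2 and w1 show the two feet clearly, with ring marks at the corners. In w2 the double foot's rings are at (349,57), (377,69), (319,151), (352,160), and the single foot's at (294,217), (327,211), (310,293), (340,288). The bin is at (360,210) in w1. Now over the tray.

```bash
python3 -m inch '[{"turn":[0,0,0],"translation":[0.4,-1,0],"hand":1},{"turn":[0,0,0],"translation":[0.4,-1,0],"hand":1},{"turn":[0,0,0],"translation":[0.4,-1,0],"hand":1},{"turn":[0,0,0],"translation":[0.4,-1,0],"hand":1},{"turn":[0,0,0],"translation":[0.4,-1,0],"hand":1},{"turn":[0,0,0],"translation":[0.4,-1,0],"hand":1},{"turn":[0,0,0],"translation":[0,0,0],"hand":1},{"turn":[0,0,0],"translation":[0,0,0],"hand":1}]' >/dev/null
python3 - <<'E'
from h import *
import pickle
im,c,s=snap('wrist','w3.png');pickle.dump(s,open('w3.pkl','wb'))
E
python3 -m inch '[{"turn":[0,0,0],"translation":[0,-1,0],"hand":1},{"turn":[0,0,0],"translation":[0,-1,0],"hand":1},{"turn":[0,0,0],"translation":[0,-1,0],"hand":1},{"turn":[0,0,0],"translation":[0,-1,0],"hand":1},{"turn":[0,0,0],"translation":[0,0,0],"hand":1},{"turn":[0,0,0],"translation":[0,0,0],"hand":1}]'
python3 - <<'E'
from h import *
import pickle
im,c,s=snap('wrist','w4.png');pickle.dump(s,open('w4.pkl','wb'))
cs={k:cam('wrist',pickle.load(open(f'w{k}.pkl','rb'))) for k in(1,2,3,4)}
I={k:cv2.imread(f'pics/w{k}.png') for k in cs}
def dark(k,p,r=7):
    g=cv2.cvtColor(I[k],6)[int(p[1])-r:int(p[1])+r+1,int(p[0])-r:int(p[0])+r+1].astype(float)
    w=np.clip(np.median(g)-20-g,0,None);yy,xx=np.mgrid[-r:r+1,-r:r+1];return np.array([int(p[0])+(w*xx).sum()/w.sum(),int(p[1])+(w*yy).sum()/w.sum()])
D2=[(349,57),(377,69),(319,151),(352,160)];D1=[(187,7),(224,18),(173,105),(208,114)]
S2=[(294,217),(327,211),(310,293),(340,288)];S1=[(154,176),(190,169),(178,256),(209,250)]
for n,A,B in(('D',D2,D1),('S',S2,S1)):
    P=[]
    for a,b in zip(A,B):
        a,b=dark(2,a,5),dark(1,b,5);x,e=tri(cs[2],a,cs[1],b);P.append(x);print(n,a.round(1),b.round(1),x.round(4),round(e,4),plane(cs[2],a,.014)[0].round(4))
    Q=np.array([plane(cs[2],dark(2,a,5),.014)[0] for a in A]);d=Q[0]+Q[1]-Q[2]-Q[3];print(n,'ctr',np.mean(P,0).round(4),Q.mean(0).round(4),np.degrees(np.arctan2(d[1],d[0])).round(2))
def dots(k):
    h=cv2.cvtColor(I[k],40);g=h[:,:,2];m=cv2.inRange(h,(0,0,140),(180,90,255));n,l,st,ce=cv2.connectedComponentsWithStats(m)
    return [ce[i].round(1) for i in range(1,n) if 25<st[i,4]<140 and max(st[i,2:4])<14 and ce[i][1]<290]
for k in(3,4):
    print(k,[ (*p,*plane(cs[k],p,.043)[0][:2].round(4)) for p in dots(k)])
E
```

```text
t: 3.88
eef_pos: [0.5225, 0.1504, 0.2145]
ee_rot: [3.14, 0.071, -0.0]
contact_force: [0.7, -0.4, -0.0]
width: 0.999
grip_force: 0.0
D [350.4  59.3] [189.9   7.9] [ 0.6274 -0.1212  0.0246] 0.0016 [ 0.6306 -0.1221  0.014 ]
D [373.9  67.5] [224.5  17.8] [ 0.6267 -0.1471  0.0034] 0.0001 [ 0.6243 -0.1457  0.014 ]
D [322.7 152.7] [176.3 105.8] [ 0.5412 -0.0991  0.0143] 0.0014 [ 0.5406 -0.0989  0.014 ]
D [348.5 158.4] [207.1 113.6] [ 0.5362 -0.1271  0.0051] 0.0009 [ 0.536  -0.1263  0.014 ]
D ctr [ 0.5829 -0.1236  0.0119] [ 0.5829 -0.1232  0.014 ] -13.45
S [294.1 217.1] [153.5 175.7] [ 0.4707 -0.0707  0.0141] 0.0001 [ 0.4706 -0.0706  0.014 ]
S [326.1 211.3] [192.  168.9] [ 0.4774 -0.1061 -0.0006] 0.0027 [ 0.4787 -0.1054  0.014 ]
S [309.  292.1] [177.1 255.1] [ 0.3826 -0.0901  0.0134] 0.0002 [ 0.3828 -0.0901  0.014 ]
S [339.7 286.9] [212.  248.8] [ 0.3879 -0.1264  0.0039] 0.0025 [ 0.3908 -0.1254  0.014 ]
S ctr [ 0.4297 -0.0983  0.0077] [ 0.4307 -0.0979  0.014 ] 12.63
3 [(np.float64(314.4), np.float64(60.6), np.float64(0.6746), np.float64(0.0644)), (np.float64(128.5), np.float64(61.0), np.floa
[... 924 characters left out ...]
8.8), np.float64(60.8), np.float64(0.6668), np.float64(0.2324)), (np.float64(273.7), np.float64(169.6), np.float64(0.5714), np.float64(0.2)), (np.float64(331.2), np.float64(169.6), np.float64(0.5739), np.float64(0.1438)), (np.float64(388.4), np.float64(169.5), np.float64(0.5764), np.float64(0.088)), (np.float64(250.5), np.float64(264.0), np.float64(0.4731), np.float64(0.2235)), (np.float64(410.7), np.float64(263.7), np.float64(0.4808), np.float64(0.0556)), (np.float64(277.2), np.float64(265.9), np.float64(0.4722), np.float64(0.1955)), (np.float64(330.7), np.float64(265.7), np.float64(0.4749), np.float64(0.1393)), (np.float64(384.0), np.float64(265.5), np.float64(0.4776), np.float64(0.0834))]
```

View pics/w4.png

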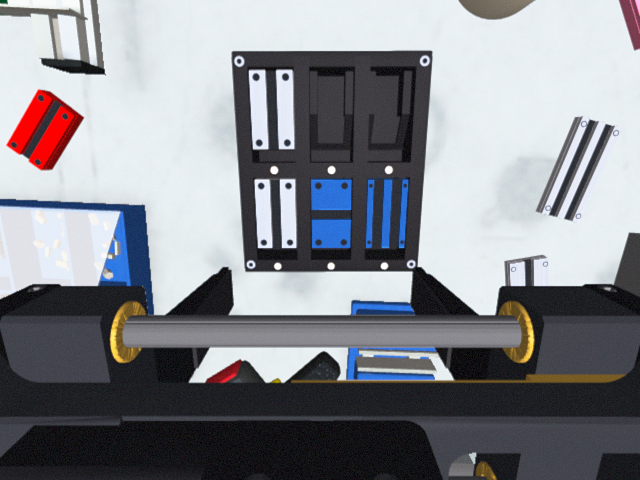

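w4 shows the tray with rows of screws and dots clean (screws (239,61), (425,60), (250,264), (411,264)). Dots intersected at z=43 mm agree to 0.2 mm between views, so the height and pose are solid: centre (0.5738, 0.1440), yaw 2.6°. Next, check the block centres and compute the first press.

```bash
cat >> h.py <<'E'
TR=np.array([.5738,.1440]);TY=np.radians(2.6)
BL={'s1':(-44,56),'s2':(55,56),'c':(-44,0),'d':(-44,-56)}
def tw(x,y): return TR+np.array([[np.cos(TY),-np.sin(TY)],[np.sin(TY),np.cos(TY)]])@(np.array([x,y])/1000)
def go(target,s=None):
    "tool-frame shift in mm to reach world xyz, and present yaw"
    s=s or monitor.state();M=R.from_rotvec(s['ee_rot']).as_matrix()
    return (M.T@(np.array(target)-s['eef_pos'])*1000).round(1),np.degrees(np.arctan2(M[1,0],M[0,0])).round(2),(s['eef_pos']*1000).round(1)
E
python3 - <<'E'
from h import *
import pickle
c=cam('wrist',pickle.load(open('w4.pkl','rb')));im=cv2.imread('pics/w4.png');h=cv2.cvtColor(im,40)
W=cv2.inRange(h,(0,0,140),(180,60,255));B=cv2.inRange(h,(100,120,80),(130,255,255))
for n,(x,y) in BL.items():
    w=tw(x,y);p=proj(c,[*w,.043])[0];u,v=p.astype(int);m=(B if n in'cd' else W).copy();k=np.zeros_like(m);k[v-42:v+43,u-26:u+26]=255
    m=cv2.bitwise_and(m,k);m=cv2.morphologyEx(m,3,np.ones((11,11)))
    ct=max(cv2.findContours(m,0,2)[0],key=cv2.contourArea);print(n,w.round(4)*1000,rect(c,ct,.043))
print(go([*tw(-44-21,56),.06]))
E
```

```text
s1 [527.3 197.9] (530.9, 197.7, 76.4, 40.6, 2.7)
s2 [626.2 202.4] (625.7, 202.1, 69.7, 40.6, 2.7)
c [529.8 142. ] (530.5, 141.8, 70.5, 41.0, 2.5)
d [532.4  86.1] (532.4, 86.3, 71.6, 41.5, 2.5)
(array([-14.2, -47.9, 154.5]), np.float64(2.52), array([522.6, 149.8, 214.6]))
```

```bash
python3 -m inch '[{"turn":[0,0,0],"translation":[-0.08,-0.27,0.8],"hand":-1},{"turn":[0,0,0],"translation":[-0.08,-0.27,0.8],"hand":-1},{"turn":[0,0,0],"translation":[-0.08,-0.27,0.8],"hand":-1},{"turn":[0,0,0],"translation":[-0.08,-0.27,0.8],"hand":-1},{"turn":[0,0,0],"translation":[-0.08,-0.27,0.8],"hand":-1},{"turn":[0,0,0],"translation":[-0.08,-0.27,0.8],"hand":-1},{"turn":[0,0,0],"translation":[-0.08,-0.27,0.8],"hand":-1},{"turn":[0,0,0],"translation":[0,0,0],"hand":-1}]' 10
python3 - <<'E'
from h import *
print(go([*tw(-65,56),.045]),monitor.state()['width'])
E
```

```text
t: 4.6
eef_pos: [0.5051, 0.1963, 0.0717]
ee_rot: [3.14, 0.068, -0.008]
contact_force: [-0.3, -0.7, -0.4]
width: 0.496
grip_force: 0.0
(array([ 1.4, -0.7, 26.7]), np.float64(2.49), array([505.1, 196.3,  71.7])) 0.4955632446135464
```

```bash
python3 -m inch '[{"turn":[0,0,0],"translation":[0.05,-0.03,0],"hand":-1},{"turn":[0,0,0],"translation":[0,0,0],"hand":-1},{"turn":[0,0,0],"translation":[0,0,0],"hand":-1},{"turn":[0,0,0],"translation":[0,0,0],"hand":-1},{"turn":[0,0,0],"translation":[0,0,0],"hand":-1},{"turn":[0,0,0],"translation":[0,0,0.5],"hand":-1},{"turn":[0,0,0],"translation":[0,0,0.4],"hand":-1},{"turn":[0,0,0],"translation":[0,0,0],"hand":-1}]'
python3 - <<'E'
from h import *
print(go([*tw(-65,56),.043]),go([*tw(-73,56),.031]),monitor.state()['width'])
E
```

```text
t: 5.27
eef_pos: [0.5069, 0.1983, 0.0507]
ee_rot: [3.14, 0.07, -0.003]
contact_force: [-0.2, -0.2, -0.3]
width: 0.007
grip_force: 0.0
(array([-0.6,  1.3,  7.7]), np.float64(2.56), array([506.9, 198.3,  50.7])) (array([-8.6,  1.3, 19.8]), np.float64(2.56), array([506.9, 198.3,  50.7])) 0.006886140690193653
```

```bash
python3 -m inch '[{"turn":[0,0,0],"translation":[0,0.05,0.3],"hand":-1},{"turn":[0,0,0],"translation":[-0.06,0,0.1],"hand":-1},{"turn":[0,0,0],"translation":[-0.06,0,0.1],"hand":-1},{"turn":[0,0,0],"translation":[-0.06,0,0.1],"hand":-1},{"turn":[0,0,0],"translation":[-0.06,0,0.1],"hand":-1},{"turn":[0,0,0],"translation":[-0.06,0,0.1],"hand":-1},{"turn":[0,0,0],"translation":[-0.06,0,0.06],"hand":-1},{"turn":[0,0,0],"translation":[0,0,0],"hand":-1}]' && python3 -m inch '[{"turn":[0,0,0],"translation":[0,0,-0.5],"hand":-1},{"turn":[0,0,0],"translation":[0,0,-1],"hand":-1},{"turn":[0,0,0],"translation":[0,0,-1],"hand":-1},{"turn":[0,0,0],"translation":[0,0,-1],"hand":-1},{"turn":[0,0,0],"translation":[0,0,0],"hand":-1}]'
python3 - <<'E'
from h import *
im,c,s=snap('wrist','p1.png');print(go([*tw(-65,0),.05]))
E
```

```text
t: 5.93
eef_pos: [0.4983, 0.1969, 0.0303]
ee_rot: [3.141, 0.07, -0.001]
contact_force: [-0.3, -0.1, -1.4]
width: 0.001
grip_force: 0.0
t: 6.35
eef_pos: [0.5005, 0.1975, 0.1223]
ee_rot: [-3.139, -0.07, -0.01]
contact_force: [0.8, -0.3, -0.2]
width: 0.007
grip_force: 0.0
(array([ 6.3, 56.6, 70.3]), np.float64(2.57), array([499.8, 197.3, 120.3]))
```

View pics/p1.png

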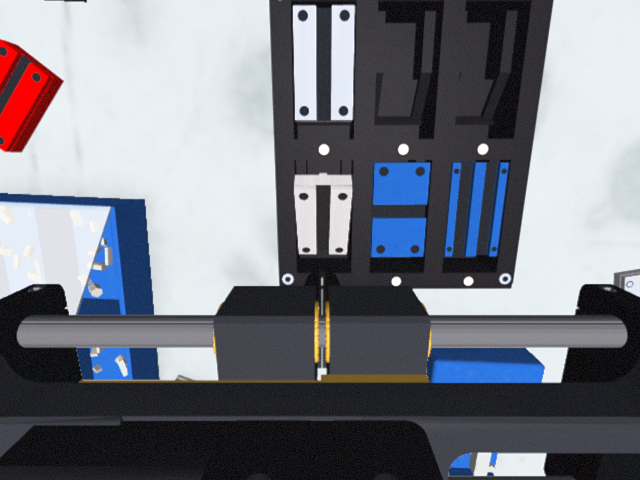

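p1 shows the single tipped: its raised far end is at (323,180), with the end face visible. Next are cross and double.

```bash
python3 -m inch '[{"turn":[0,0,0],"translation":[0.08,0.76,0],"hand":-1},{"turn":[0,0,0],"translation":[0.08,0.76,0.3],"hand":-1},{"turn":[0,0,0],"translation":[0.08,0.74,0.9],"hand":-1},{"turn":[0,0,0],"translation":[0,0,0.9],"hand":-1},{"turn":[0,0,0],"translation":[0,0,0.7],"hand":-1},{"turn":[0,0,0],"translation":[0,0,0],"hand":-1},{"turn":[0,0,0],"translation":[0,0,0],"hand":-1}]'
python3 - <<'E'
from h import *
print(go([*tw(-65,0),.043]))
E
```

```text
t: 6.98
eef_pos: [0.5067, 0.1406, 0.0472]
ee_rot: [3.14, 0.07, -0.004]
contact_force: [0.1, 0.7, 0.7]
width: 0.005
grip_force: 0.0
(array([ 2.2, -0.3,  4.2]), np.float64(2.56), array([506.7, 140.6,  47.2]))
```

```bash
python3 -m inch '[{"turn":[0,0,0],"translation":[0.08,0,0.16],"hand":-1},{"turn":[0,0,0],"translation":[-0.06,0,0.1],"hand":-1},{"turn":[0,0,0],"translation":[-0.06,0,0.1],"hand":-1},{"turn":[0,0,0],"translation":[-0.06,0,0.1],"hand":-1},{"turn":[0,0,0],"translation":[-0.06,0,0.1],"hand":-1},{"turn":[0,0,0],"translation":[-0.06,0,0.1],"hand":-1},{"turn":[0,0,0],"translation":[-0.06,0,0.06],"hand":-1},{"turn":[0,0,0],"translation":[0,0,0],"hand":-1}]' && python3 -m inch '[{"turn":[0,0,0],"translation":[0,0,-0.5],"hand":-1},{"turn":[0,0,0],"translation":[0,0,-1],"hand":-1},{"turn":[0,0,0],"translation":[0,0,-0.5],"hand":-1},{"turn":[0,0,0],"translation":[0.1,0.76,0],"hand":-1},{"turn":[0,0,0],"translation":[0.1,0.76,0],"hand":-1},{"turn":[0,0,0],"translation":[0.1,0.72,0],"hand":-1},{"turn":[0,0,0],"translation":[0,0,0.9],"hand":-1},{"turn":[0,0,0],"translation":[0,0,0],"hand":-1}]'
python3 - <<'E'
from h import *
print(go([*tw(-65,-56),.043]))
E
```

```text
t: 7.65
eef_pos: [0.5015, 0.1408, 0.0334]
ee_rot: [-3.14, -0.071, -0.009]
contact_force: [-7.0, -1.0, 39.4]
width: 0.006
grip_force: 18.1
t: 8.32
eef_pos: [0.5094, 0.0841, 0.056]
ee_rot: [3.141, 0.068, -0.003]
contact_force: [-0.2, 0.3, -1.3]
width: 0.004
grip_force: 0.0
(array([ 2.1, -0.9, 13. ]), np.float64(2.49), array([509.4,  84.1,  56. ]))
```

```bash
python3 -m inch '[{"turn":[0,0,0],"translation":[0.08,-0.03,0.5],"hand":-1},{"turn":[0,0,0],"translation":[-0.06,0,0.1],"hand":-1},{"turn":[0,0,0],"translation":[-0.06,0,0.1],"hand":-1},{"turn":[0,0,0],"translation":[-0.06,0,0.1],"hand":-1},{"turn":[0,0,0],"translation":[-0.06,0,0.1],"hand":-1},{"turn":[0,0,0],"translation":[-0.06,0,0.1],"hand":-1},{"turn":[0,0,0],"translation":[-0.06,0,0.06],"hand":-1},{"turn":[0,0,0],"translation":[0,0,0],"hand":-1}]' && python3 -m inch '[{"turn":[0,0,0],"translation":[0,0,-0.5],"hand":-1},{"turn":[0,0,0],"translation":[0,0,-1],"hand":-1},{"turn":[0,0,0],"translation":[0,0,-1],"hand":-1},{"turn":[0,0,0],"translation":[0,0,-1],"hand":-1},{"turn":[0,0,0],"translation":[0,0,0],"hand":-1}]'
python3 - <<'E'
from h import *
im,c,s=snap('wrist','p2.png');print(go([*tw(-65,0),.05]),go([*tw(55-21,56),.055]))
E
```

```text
t: 8.98
eef_pos: [0.5039, 0.0856, 0.0331]
ee_rot: [-3.141, -0.071, -0.006]
contact_force: [-5.1, 1.1, 26.0]
width: 0.003
grip_force: 13.7
t: 9.4
eef_pos: [0.5051, 0.0855, 0.1228]
ee_rot: [-3.141, -0.071, -0.011]
contact_force: [0.4, -0.4, 1.2]
width: 0.003
grip_force: 0.0
(array([  6.6, -55.3,  71. ]), np.float64(2.58), array([504.4,  85.5, 120.9])) (array([ 105.6, -111.4,   66.5]), np.float64(2.58), array([504.4,  85.5, 120.9]))
```

View pics/p2.png

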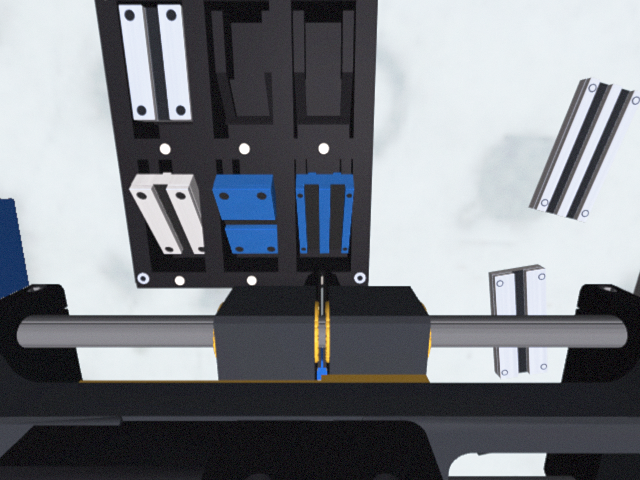

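p2 shows all three of the -x row tipped (raised ends at (165,185), (244,180), (325,178)). Now the +x single.

```bash
python3 -m inch '[{"turn":[0,0,0],"translation":[0.85,-0.89,0],"hand":-1},{"turn":[0,0,0],"translation":[0.85,-0.89,0],"hand":-1},{"turn":[0,0,0],"translation":[0.85,-0.89,0],"hand":-1},{"turn":[0,0,0],"translation":[0.85,-0.89,0],"hand":-1},{"turn":[0,0,0],"translation":[0.85,-0.89,0.7],"hand":-1},{"turn":[0,0,0],"translation":[0,0,1],"hand":-1},{"turn":[0,0,0],"translation":[0,0,1],"hand":-1},{"turn":[0,0,0],"translation":[0,0,0],"hand":-1}]'
python3 - <<'E'
from h import *
print(go([*tw(34,56),.043]))
E
```

```text
t: 10.12
eef_pos: [0.6018, 0.201, 0.0457]
ee_rot: [3.139, 0.071, -0.012]
contact_force: [-1.1, 0.6, -0.5]
width: 0.005
grip_force: 0.0
(array([ 3.5, -0.3,  2.6]), np.float64(2.6), array([601.8, 201. ,  45.7]))
```

```bash
python3 -m inch '[{"turn":[0,0,0],"translation":[0.1,0,0.08],"hand":-1},{"turn":[0,0,0],"translation":[-0.06,0,0.1],"hand":-1},{"turn":[0,0,0],"translation":[-0.06,0,0.1],"hand":-1},{"turn":[0,0,0],"translation":[-0.06,0,0.1],"hand":-1},{"turn":[0,0,0],"translation":[-0.06,0,0.1],"hand":-1},{"turn":[0,0,0],"translation":[-0.06,0,0.1],"hand":-1},{"turn":[0,0,0],"translation":[-0.06,0,0.06],"hand":-1},{"turn":[0,0,0],"translation":[0,0,0],"hand":-1}]' && python3 -m inch '[{"turn":[0,0,0],"translation":[0,0,-0.5],"hand":-1},{"turn":[0,0,0],"translation":[0,0,-1],"hand":-1},{"turn":[0,0,0],"translation":[0,0,-1],"hand":-1},{"turn":[0,0,0],"translation":[0,0,-1],"hand":1},{"turn":[0,0,0],"translation":[0,0,-1],"hand":1},{"turn":[0,0,0],"translation":[0,0,-1],"hand":1},{"turn":[0,0,0],"translation":[-0.8,0,0],"hand":1},{"turn":[0,0,0],"translation":[-0.8,0,0],"hand":1}]' && python3 -m inch '[{"turn":[0,0,0],"translation":[-0.8,0,0],"hand":1},{"turn":[0,0,0],"translation":[0,0,0],"hand":1},{"turn":[0,0,0],"translation":[0,0,0],"hand":1}]'
python3 - <<'E'
from h import *
import pickle
im,c,s=snap('wrist','p3.png');pickle.dump(s,open('p3.pkl','wb'))
E
```

```text
t: 10.78
eef_pos: [0.5975, 0.2008, 0.0349]
ee_rot: [3.141, 0.07, -0.001]
contact_force: [0.2, -0.7, 1.0]
width: 0.008
grip_force: 0.0
t: 11.45
eef_pos: [0.5584, 0.1991, 0.1751]
ee_rot: [-3.14, -0.07, -0.006]
contact_force: [-0.5, 0.2, 0.4]
width: 0.3
grip_force: 0.0
t: 11.7
eef_pos: [0.5379, 0.1983, 0.174]
ee_rot: [-3.141, -0.071, -0.002]
contact_force: [-0.1, -0.2, -0.1]
width: 0.508
grip_force: 0.0
```

View pics/p3.png

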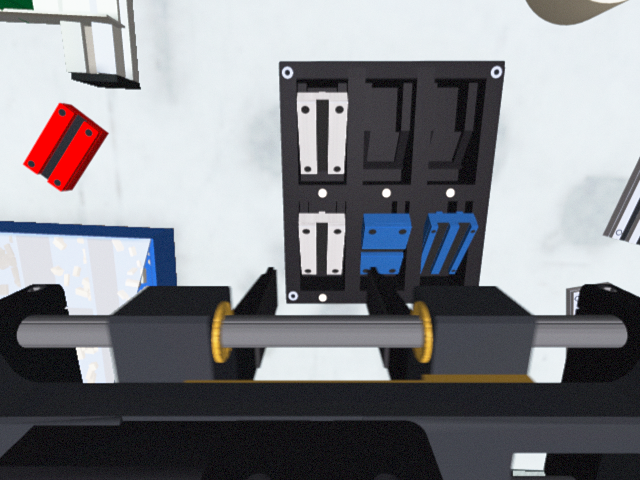

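p3 shows all four blocks tipped: +x single raised at (322,97), -x single at (322,215), cross at (387,215), double at (455,215). The screw dimples serve as features: triangulate the raised ends in p2 and p3.

Run:
```python
from h import *
import pickle
s3=pickle.load(open('p3.pkl','rb'));s2=dict(s3);s2['eef_pos']=np.array([.5044,.0855,.1209]);
c3=cam('wrist',s3);c2=cam('wrist',s2)
I2,I3=[cv2.cvtColor(cv2.imread(f'pics/p{k}.png'),6) for k in(2,3)]
def holes(g,roi):
    x0,y0,x1,y1=roi;r=g[y0:y1,x0:x1];b=cv2.morphologyEx(r,cv2.MORPH_BLACKHAT,np.ones((11,11)))
    m=((b>0.5*b.max())*255).astype(np.uint8);n,l,st,ce=cv2.connectedComponentsWithStats(m)
    return [(ce[i]+[x0,y0]).round(1).tolist() for i in range(1,n) if 8<st[i,4]<110 and max(st[i,2:4])<14]
print('p2 cross',holes(I2,(212,172,278,254)));print('p3 cross',holes(I3,(360,210,412,274)))
def ref(g,p,r=6):
    w0=g[p[1]-r:p[1]+r+1,p[0]-r:p[0]+r+1].astype(float);w=np.clip(np.median(w0)-12-w0,0,None);yy,xx=np.mgrid[-r:r+1,-r:r+1]
    return np.array([p[0]+(w*xx).sum()/w.sum(),p[1]+(w*yy).sum()/w.sum()])
for n,a,b in(('cL',(226,187),(372,232)),('cR',(264,185),(403,231)),('cl2',(237,249),(369,268)),('s1L',(141,196),(307,222)),('s1R',(183,191),(340,222)),('dots',(244,149),(386,193))):
    a,b=(a,b) if n=='dots' else (ref(I2,a),ref(I3,b));x,e=tri(c2,a,c3,b);d=x[:2]-TR;print(n,a,b,x.round(4),round(e,4),'tray',(d@[np.cos(TY),np.sin(TY)]*1000).round(1),(d@[-np.sin(TY),np.cos(TY)]*1000).round(1))
print(go([*tw(-44+22,0),.1]))
```

```text
p2 cross [[215.5, 175.1], [235.4, 172.5], [212.9, 199.3], [223.6, 195.5], [261.3, 195.5], [239.0, 248.6], [270.8, 248.6]]
p3 cross [[393.5, 211.0], [406.5, 211.0], [372.1, 231.3], [402.1, 231.2], [410.0, 239.7], [391.8, 270.4]]
cL [222.77439024 192.9695122 ] [371.99791667 231.35729167] [0.5422 0.1556 0.056 ] 0.001 tray -31.1 13.0
 ** On entry to DLASCL parameter number  4 had an illegal value
 ** On entry to DLASCL parameter number  4 had an illegal value
 ** On entry to DLASCL parameter number  4 had an illegal value
 ** On entry to DLASCL parameter number  4 had an illegal value
 ** On entry to DLASCL parameter number  5 had an illegal value
 ** On entry to DLASCL parameter number  4 had an illegal value<stdin>:13: RuntimeWarning: invalid value encountered in scalar divide
Traceback (most recent call last):
  File "h.py", line 18, in tri
    a=np.linalg.lstsq(np.c_[d1,-d2],e2-e1,rcond=None)[0];A=e1+a[0]*d1;B=e2+a[1]*d2
      ~~~~~~~~~~~~~~~^^^^^^^^^^^^^^^^^^^^^^^^^^^^^^^^
numpy.linalg.LinAlgError: SVD did not converge in Linear Least Squares
```

Run:
```python
from h import *
import pickle
s3=pickle.load(open('p3.pkl','rb'));s2=dict(s3);s2['eef_pos']=np.array([.5044,.0855,.1209]);
c3=cam('wrist',s3);c2=cam('wrist',s2)
for a,b in(((223.6,195.5),(372.1,231.3)),((261.3,195.5),(402.1,231.2)),((270.8,248.6),(391.8,270.4)),((244,149),(386,193))):
    x,e=tri(c2,a,c3,b);d=x[:2]-TR;print(x.round(4),round(e,4),'tray',(d@[np.cos(TY),np.sin(TY)]*1000).round(1),(d@[-np.sin(TY),np.cos(TY)]*1000).round(1))
print(go([*tw(-44+20,0),.1]),go([*tw(-24,0),.048]))
```

```text
[0.541  0.1554 0.0543] 0.0006 tray -32.2 12.9
[0.5422 0.1294 0.0542] 0.0007 tray -32.2 -13.2
[0.4946 0.1273 0.0214] 0.0006 tray -79.9 -13.1
[0.5729 0.1438 0.0407] 0.0011 tray -0.9 -0.1
(array([ 8.6, 55.9, 73.7]), np.float64(2.57), array([538.6, 198.3, 173.7])) (array([  8.5,  55.9, 125.7]), np.float64(2.57), array([538.6, 198.3, 173.7]))
```

Tilt is about 35°. The cross block's body centre, 28 mm up the block, sits at tray x≈-28, z≈0.049, which matches the text. I'll take the +x single first, since it has clear sides. Here I refine the feet via their slots and compute that approach.

```bash
cat >> h.py <<'E'
def foot(im,c,w,n,zs=.0125):
    "slot blobs of the foot near world xy w: returns centre xy mm, yaw from the n longest dark strips"
    g=cv2.cvtColor(im,6);u,v=proj(c,[*w,.014])[0].astype(int);k=np.zeros_like(g);cv2.circle(k,(int(u),int(v)),75,255,-1)
    m=cv2.bitwise_and(((g<75)*255).astype(np.uint8),k);out=[]
    for ct in cv2.findContours(m,0,2)[0]:
        if cv2.contourArea(ct)<150:continue
        r=rect(c,ct,zs)
        if 85<r[2]<118 and 5<r[3]<16 and np.hypot(r[0]-w[0]*1e3,r[1]-w[1]*1e3)<60:out.append(r)
    return out
E
python3 - <<'E'
from h import *
import pickle
for k in(1,2,4):
    c=cam('wrist',pickle.load(open(f'w{k}.pkl','rb')));im=cv2.imread(f'pics/w{k}.png')
    for n,w in(('S',(.4307,-.098)),('D',(.583,-.123))):print(k,n,foot(im,c,w,1))
t=cv2.imread('pics/top0.png')
for n,w in(('S',(.4307,-.098)),('D',(.583,-.123))):print('top',n,foot(t,cam('top'),w,1))
print(go([*tw(55+16-2,56),.0475]))
E
```

```text
1 S [(431.3, -98.1, 100.9, 7.2, 12.7)]
1 D [(580.6, -130.9, 101.4, 7.8, -11.8), (584.2, -113.5, 101.4, 7.5, -11.8)]
2 S [(432.0, -97.5, 101.2, 8.0, 12.5)]
2 D [(580.5, -130.8, 101.0, 8.3, -11.7), (584.2, -113.2, 101.1, 8.3, -11.8)]
4 S []
4 D [(580.4, -129.9, 100.9, 5.4, -11.8), (584.0, -112.3, 100.7, 5.6, -11.7)]
top S []
top D []
(array([101.4,  -0.2, 126.4]), np.float64(2.57), array([538.6, 198.3, 173.7]))
```

Both feet are consistent across views: single foot (431.8,-97.8) at 12.6°, double foot (582.4,-122) at -11.75°, slots 17.9 mm apart. Now grasp the +x single.

```bash
python3 -m inch '[{"turn":[0,0,0],"translation":[1,0,0.4],"hand":0.1},{"turn":[0,0,0],"translation":[1,0,0.6],"hand":0.1},{"turn":[0,0,0],"translation":[1,0,0.8],"hand":0.1},{"turn":[0,0,0],"translation":[1,0,0.8],"hand":0.1},{"turn":[0,0,0],"translation":[0.05,0,0.8],"hand":0.1},{"turn":[0,0,0],"translation":[0,0,0.8],"hand":0.1},{"turn":[0,0,0],"translation":[0,0,0.4],"hand":0.1},{"turn":[0,0,0],"translation":[0,0,0],"hand":0.1}]'
python3 - <<'E'
from h import *
print(go([*tw(55+16-2,56),.0475]))
E
```

```text
t: 12.42
eef_pos: [0.6387, 0.2023, 0.0552]
ee_rot: [3.14, 0.07, -0.006]
contact_force: [-0.2, -0.9, -0.2]
width: 0.55
grip_force: 0.0
(array([ 1.6, -0.7,  7.7]), np.float64(2.55), array([638.7, 202.3,  55.2]))
```

```bash
python3 -m inch '[{"turn":[0,0,0],"translation":[0,-0.03,0.28],"hand":0.1},{"turn":[0,0,0],"translation":[0,0,0],"hand":0.1},{"turn":[0,0,0],"translation":[0,0,0],"hand":-1},{"turn":[0,0,0],"translation":[0,0,0],"hand":-1},{"turn":[0,0,0],"translation":[0,0,0],"hand":-1},{"turn":[0,0,0],"translation":[0,0,0],"hand":-1},{"turn":[0,0,0],"translation":[0,0,0],"hand":-1}]' 40
python3 - <<'E'
from h import *
print(go([*tw(55+16-2,56),.0475]),monitor.state()['grip_force'])
E
```

```text
t: 13.0
eef_pos: [0.6396, 0.2035, 0.0515]
ee_rot: [-3.141, -0.07, -0.003]
contact_force: [0.4, 0.8, 4.6]
width: 0.414
grip_force: 40.0
(array([0.6, 0.5, 4. ]), np.float64(2.56), array([639.6, 203.5,  51.5])) 39.97930258512497
```

```bash
python3 -m inch '[{"turn":[0,0,0],"translation":[0,0,-0.3],"hand":-1},{"turn":[0,0,0],"translation":[0,0,-0.5],"hand":-1},{"turn":[0,0,0],"translation":[0,0,-0.8],"hand":-1},{"turn":[0,0,0],"translation":[0,0,-0.8],"hand":-1},{"turn":[0,0,0],"translation":[0,0,-0.8],"hand":-1},{"turn":[0,0,0],"translation":[0,0,-0.8],"hand":-1},{"turn":[0,0,0],"translation":[0,0,0],"hand":-1},{"turn":[0,0,0],"translation":[0,0,0],"hand":-1}]'
python3 - <<'E'
from h import *
im,c,s=snap('scene');K,M,e=c
u,v=proj(c,s['eef_pos'])[0].astype(int);print(u,v,s['eef_pos'])
a=cv2.resize(im[v-80:v+70,u-100:u+100],None,fx=3,fy=3,interpolation=2);cv2.imwrite('pics/g1.png',a)
E
```

```text
t: 13.67
eef_pos: [0.6393, 0.2036, 0.152]
ee_rot: [-3.14, -0.07, -0.003]
contact_force: [0.1, -0.8, -1.3]
width: 0.412
grip_force: 40.0
264 220 [0.63927253 0.20356532 0.15204342]
```

View pics/g1.png

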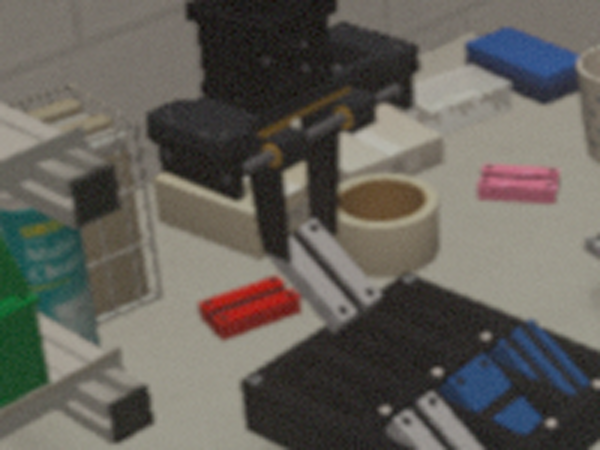

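g1 shows the single held by its raised end, tilted about 35°. The tape roll behind it and the red look-alike are untouched. Now I carry it toward the single foot, yaw, and pitch by -35° to level it.

```bash
python3 -m inch '[{"turn":[0,0,0],"translation":[-0.64,0.95,0],"hand":-1},{"turn":[0,0,0],"translation":[-0.64,0.95,0],"hand":-1},{"turn":[0,0,0],"translation":[-0.64,0.95,0],"hand":-1},{"turn":[0,0,0],"translation":[-0.64,0.95,0],"hand":-1},{"turn":[0,0,0],"translation":[-0.64,0.95,0],"hand":-1},{"turn":[0,0,0],"translation":[-0.64,0.95,0],"hand":-1},{"turn":[0,0,0],"translation":[-0.64,0.95,0],"hand":-1},{"turn":[0,0,0],"translation":[-0.64,0.95,0],"hand":-1}]' && python3 -m inch '[{"turn":[0,0,0],"translation":[-0.64,0.95,0],"hand":-1},{"turn":[0,0,0],"translation":[-0.64,0.95,0],"hand":-1},{"turn":[0,0,0],"translation":[-0.64,0.95,0],"hand":-1},{"turn":[0,0,0],"translation":[-0.64,0.95,0],"hand":-1},{"turn":[0,0,-1],"translation":[0,0,0],"hand":-1},{"turn":[0,0,-1],"translation":[0,0,0],"hand":-1},{"turn":[0,0,-0.5],"translation":[0,0,0],"hand":-1},{"turn":[0,0,0],"translation":[0,0,0],"hand":-1}]' && python3 -m inch '[{"turn":[0,-1,0],"translation":[0,0,0],"hand":-1},{"turn":[0,-1,0],"translation":[0,0,0],"hand":-1},{"turn":[0,-1,0],"translation":[0,0,0],"hand":-1},{"turn":[0,-1,0],"translation":[0,0,0],"hand":-1},{"turn":[0,-1,0],"translation":[0,0,0],"hand":-1},{"turn":[0,-1,0],"translation":[0,0,0],"hand":-1},{"turn":[0,-1,0],"translation":[0,0,0],"hand":-1},{"turn":[0,-1,0],"translation":[0,0,0],"hand":-1}]' && python3 -m inch '[{"turn":[0,-0.75,0],"translation":[0,0,0],"hand":-1},{"turn":[0,0,0],"translation":[0,0,0],"hand":-1},{"turn":[0,0,0],"translation":[0,0,0],"hand":-1}]'
python3 - <<'E'
from h import *
im,c,s=snap('scene');print(s['joint_positions'].round(2),go([.4587,-.0918,.06]))
u,v=proj(c,s['eef_pos'])[0].astype(int);print(u,v)
a=cv2.resize(im[v-70:v+60,u-90:u+90],None,fx=2.2,fy=2.2,interpolation=2)
i2,c2,s=snap('top');u,v=proj(c2,s['eef_pos'])[0].astype(int);b=cv2.resize(i2[v-65:v+65,u-60:u+90],None,fx=2.2,fy=2.2,interpolation=2)
cv2.imwrite('pics/g2.png',np.hstack([a,b]))
E
```

```text
t: 14.38
eef_pos: [0.5181, 0.007, 0.1495]
ee_rot: [-3.141, -0.071, 0.003]
contact_force: [0.7, -0.1, -2.0]
width: 0.412
grip_force: 40.0
t: 15.05
eef_pos: [0.4594, -0.0899, 0.1498]
ee_rot: [-3.122, -0.345, 0.003]
contact_force: [0.6, 0.8, -1.3]
width: 0.413
grip_force: 40.0
t: 15.72
eef_pos: [0.46, -0.0896, 0.1501]
ee_rot: [2.943, 0.322, -0.85]
contact_force: [-0.2, -1.2, -1.7]
width: 0.412
grip_force: 40.0
t: 15.97
eef_pos: [0.46, -0.0895, 0.1495]
ee_rot: [2.918, 0.321, -0.92]
contact_force: [-0.4, -0.0, -0.5]
width: 0.412
grip_force: 40.0
[-0.2   0.61  1.7  -0.24  1.41  1.26] (array([50.3,  1.9, 74.7]), np.float64(12.55), array([459.8, -89.7, 150. ]))
419 195
```

View pics/g2.png

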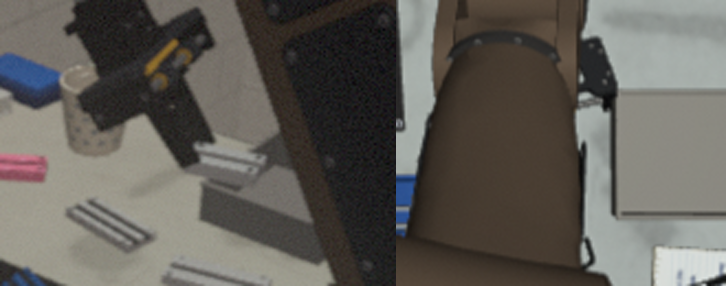

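g2 shows the block levelled above the single foot by eye. Next I quantify its pitch by casting the scene-view slot pixels onto the vertical plane through the TCP, and check that the feet have not shifted.

```bash
cat >> h.py <<'E'
def vplane(c,px,s):
    "rays onto the vertical plane through the TCP along tool yaw -> (along,up) mm from TCP"
    M=R.from_rotvec(s['ee_rot']).as_matrix();y=np.arctan2(M[1,0],M[0,0]);a=np.array([np.cos(y),np.sin(y),0]);n=np.array([-a[1],a[0],0])
    e,d=ray(c,px);X=e+d*(((s['eef_pos']-e)@n)/(d@n))[:,None]-s['eef_pos'];return np.c_[X@a,X[:,2]]*1000
def moved(im,f='pics/scene0.png',pts=((.4318,-.0978,.007),(.5824,-.122,.007),(.4415,-.285,.05))):
    a=cv2.cvtColor(cv2.imread(f),6);b=cv2.cvtColor(im,6);c=cam('scene');o=[]
    for p in pts:
        u,v=proj(c,p)[0].astype(int);t=a[v-18:v+19,u-26:u+27];w=b[v-38:v+39,u-46:u+47];r=cv2.matchTemplate(w,t,5);_,q,_,l=cv2.minMaxLoc(r);o.append((round(q,2),l[0]-20,l[1]-20))
    return o
E
python3 - <<'E'
from h import *
im,c,s=snap('scene','sc2.png');print(moved(im))
u,v=proj(c,s['eef_pos'])[0].astype(int);x0,y0=u-20,v-20;r=im[y0:v+30,x0:u+60]
g=cv2.cvtColor(r,6);cv2.imwrite('pics/g3.png',cv2.resize(r,None,fx=7,fy=7,interpolation=2));print(x0,y0)
E
```

```text
[(0.99, 0, 0), (0.99, 0, 0), (0.39, 0, 0)]
399 174
```

View pics/g3.png

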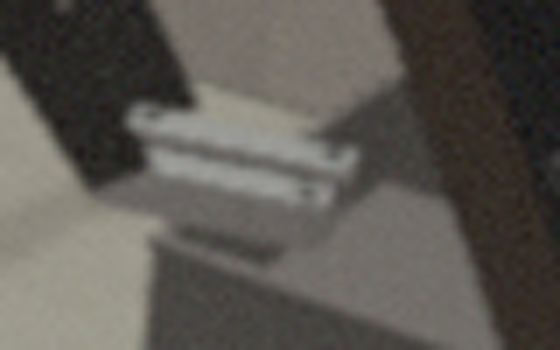

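g3: the slot runs from crop (155,137) to (335,172), and the near-left dimples are at (145,117) and (335,153). Cast these.

Run:
```python
from h import *
c=cam('scene');s=monitor.state()
q=vplane(c,[(399+155/7,174+137/7),(399+335/7,174+172/7)],s);print(q.round(1),'tilt',np.degrees(np.arctan2(*(q[0]-q[1])[::-1])))
```

```text
[[ -2.6   3.2]
 [-59.2   4.5]] tilt -1.3302056713884096
```

```bash
python3 -m inch '[{"turn":[0,0,0],"translation":[0.5,0.08,0.73],"hand":-1},{"turn":[0,0,0],"translation":[0.5,0,0.73],"hand":-1},{"turn":[0,0,0],"translation":[0.5,0,0.73],"hand":-1},{"turn":[0,0,0],"translation":[0.5,0,0.73],"hand":-1},{"turn":[0,0,0],"translation":[0.47,0,0.73],"hand":-1},{"turn":[0,0,0],"translation":[0,0,0],"hand":-1},{"turn":[0,0,0],"translation":[0,0,0],"hand":-1}]'
python3 - <<'E'
from h import *
print(go([.4587,-.0918,.025]),monitor.state()['ee_rot'])
E
```

```text
t: 16.7
eef_pos: [0.4584, -0.0923, 0.0407]
ee_rot: [2.917, 0.321, -0.921]
contact_force: [0.1, 0.8, -1.1]
width: 0.413
grip_force: 40.0
(array([ 9.3, -0.4, 12.6]), np.float64(12.55), array([458.4, -92.3,  40.7])) [ 2.91749965  0.32067603 -0.92095115]
```

```bash
python3 -m inch '[{"turn":[0,0,0],"translation":[0.046,0,0.066],"hand":-1},{"turn":[0,0,0],"translation":[0.046,0,0.066],"hand":-1},{"turn":[0,0,0],"translation":[0.046,0,0.066],"hand":-1},{"turn":[0,0,0],"translation":[0.046,0,0.066],"hand":-1},{"turn":[0,0,0],"translation":[0.046,0,0.066],"hand":-1},{"turn":[0,0,0],"translation":[0,0,0],"hand":-1}]'  && python3 -m inch '[{"turn":[0,0,0],"translation":[0.046,0,0.066],"hand":-1},{"turn":[0,0,0],"translation":[0.023,0,0.033],"hand":-1},{"turn":[0,0,0],"translation":[0,0,0],"hand":-1}]'  && python3 -m inch '[{"turn":[0,0,0],"translation":[0.023,0,0.033],"hand":-1},{"turn":[0,0,0],"translation":[0.023,0,0.033],"hand":-1},{"turn":[0,0,0],"translation":[0,0,0],"hand":-1}]'
```

```text
t: 17.2
eef_pos: [0.4587, -0.0922, 0.0303]
ee_rot: [2.917, 0.321, -0.92]
contact_force: [0.4, 0.2, -1.4]
width: 0.414
grip_force: 40.0
t: 17.45
eef_pos: [0.4586, -0.0922, 0.0272]
ee_rot: [2.917, 0.321, -0.92]
contact_force: [-0.7, -0.7, -2.0]
width: 0.412
grip_force: 40.0
t: 17.7
eef_pos: [0.4588, -0.0922, 0.0261]
ee_rot: [2.917, 0.321, -0.92]
contact_force: [0.7, 1.3, 6.8]
width: 0.408
grip_force: 40.0
```

```bash
python3 -m inch '[{"turn":[0,0,0],"translation":[0,0,0],"hand":0.2},{"turn":[0,0,0],"translation":[0,0,0],"hand":0.2},{"turn":[0,0,0],"translation":[0,0,0],"hand":0.2},{"turn":[0,0,0],"translation":[0,0,-0.3],"hand":0.2},{"turn":[0,0,0],"translation":[0,0,-0.8],"hand":0.2},{"turn":[0,0,0],"translation":[0,0,-1],"hand":0.2},{"turn":[0,0,0],"translation":[0,0,-1],"hand":0.2},{"turn":[0,1,0],"translation":[0,0,-1],"hand":0.2}]' && python3 -m inch '[{"turn":[0,1,0],"translation":[0,0,-1],"hand":0.2},{"turn":[0,1,0],"translation":[0,0,-0.8],"hand":0.2},{"turn":[0,1,0],"translation":[0,0,0],"hand":0.2},{"turn":[0,1,0],"translation":[0,0,0],"hand":0.2},{"turn":[0,1,0],"translation":[0,0,0],"hand":0.2},{"turn":[0,1,0],"translation":[0,0,0],"hand":0.2},{"turn":[0,1,0],"translation":[0,0,0],"hand":0.2},{"turn":[0,0.75,0],"translation":[0,0,0],"hand":0.2}]' && python3 -m inch '[{"turn":[0,0,0],"translation":[0,0,0],"hand":0.2},{"turn":[0,0,0],"translation":[0,0,0],"hand":0.2}]'
python3 - <<'E'
from h import *
import pickle
im,c,s=snap('wrist','v1.png');pickle.dump(s,open('v1.pkl','wb'));print(s['eef_pos'],s['ee_rot'])
sc,_,_=snap('scene','sc3.png');print(moved(sc))
cv2.imwrite('pics/v1c.png',np.hstack([im[:300],cv2.resize(sc[190:290,340:500],None,fx=3,fy=3,interpolation=2)])[:,180:980])
E
```

```text
t: 18.37
eef_pos: [0.5173, -0.0789, 0.1096]
ee_rot: [2.954, 0.326, -0.822]
contact_force: [-0.2, -0.5, -0.4]
width: 0.598
grip_force: 0.0
t: 19.03
eef_pos: [0.5375, -0.0746, 0.1494]
ee_rot: [3.123, 0.344, 0.006]
contact_force: [0.6, 0.0, -1.3]
width: 0.6
grip_force: 0.0
t: 19.2
eef_pos: [0.5374, -0.0748, 0.1492]
ee_rot: [3.122, 0.343, -0.001]
contact_force: [0.7, 0.1, 0.3]
width: 0.599
grip_force: 0.0
[ 0.53742356 -0.07478701  0.1492232 ] [ 3.12248516e+00  3.43014714e-01 -1.46414561e-03]
[(0.81, 0, 0), (0.99, 0, 0), (0.75, -1, 0)]
```

View pics/v1c.png

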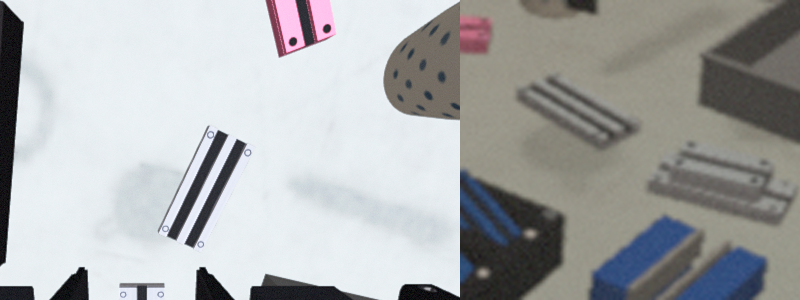

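The block sits nested on the single foot (crop (720,175)), and both feet are in place. Next is the -x single, with fingers opened to only about 44 mm because of its raised neighbour.

```bash
python3 -m inch '[{"turn":[0,0,1],"translation":[0,0,0],"hand":-0.06},{"turn":[0,0,1],"translation":[0,0,0],"hand":-0.06},{"turn":[0,0,0.5],"translation":[0,0,0],"hand":-0.06},{"turn":[0,0,0],"translation":[0.06,-0.9,0],"hand":-0.06},{"turn":[0,0,0],"translation":[0.06,-0.9,0],"hand":-0.06},{"turn":[0,0,0],"translation":[0.06,-0.9,0],"hand":-0.06},{"turn":[0,0,0],"translation":[0.06,-0.9,0],"hand":-0.06},{"turn":[0,0,0],"translation":[0.06,-0.9,0],"hand":-0.06}]' && python3 -m inch '[{"turn":[0,0,0],"translation":[0.06,-0.9,0],"hand":-0.06},{"turn":[0,0,0],"translation":[0.06,-0.9,0],"hand":-0.06},{"turn":[0,0,0],"translation":[0.06,-0.9,0.3],"hand":-0.06},{"turn":[0,0,0],"translation":[0.06,-0.9,0.6],"hand":-0.06},{"turn":[0,0,0],"translation":[0.06,-0.9,0.6],"hand":-0.06},{"turn":[0,0,0],"translation":[0.06,-0.9,0.6],"hand":-0.06},{"turn":[0,0,0],"translation":[0.06,-0.9,0.6],"hand":-0.06},{"turn":[0,0,0],"translation":[0,0,0],"hand":-0.06}]'
python3 - <<'E'
from h import *
print(go([*tw(-30,56),.07]),monitor.state()['width'])
E
```

```text
t: 19.97
eef_pos: [0.5403, 0.0393, 0.1483]
ee_rot: [3.14, 0.071, -0.002]
contact_force: [0.1, 0.3, 0.1]
width: 0.472
grip_force: 0.0
t: 20.63
eef_pos: [0.5425, 0.1991, 0.0781]
ee_rot: [3.14, 0.075, -0.007]
contact_force: [0.1, -0.6, -0.0]
width: 0.473
grip_force: 0.0
(array([-1.2,  0.4,  8.1]), np.float64(2.74), array([542.5, 199.1,  78.1])) 0.472786408850211
```

```bash
python3 -m inch '[{"turn":[0,0,0],"translation":[-0.05,0.02,0.4],"hand":-0.06},{"turn":[0,0,0],"translation":[0,0,0.4],"hand":-0.06},{"turn":[0,0,0],"translation":[0,0,0],"hand":-0.06},{"turn":[0,0,0],"translation":[0,0,0],"hand":-0.06}]' && python3 -m inch '[{"turn":[0,0,0],"translation":[0,0,0.32],"hand":-0.06},{"turn":[0,0,0],"translation":[0,0,0],"hand":-0.06},{"turn":[0,0,0],"translation":[0,0,0],"hand":-1},{"turn":[0,0,0],"translation":[0,0,0],"hand":-1},{"turn":[0,0,0],"translation":[0,0,0],"hand":-1},{"turn":[0,0,0],"translation":[0,0,0],"hand":-1}]' 40
python3 - <<'E'
from h import *
print(go([*tw(-30,56),.05]))
E
```

```text
t: 20.97
eef_pos: [0.5422, 0.1945, 0.0607]
ee_rot: [3.14, 0.069, -0.002]
contact_force: [-0.5, 0.6, -0.2]
width: 0.471
grip_force: 0.0
t: 21.47
eef_pos: [0.5424, 0.1966, 0.0537]
ee_rot: [-3.139, -0.069, -0.002]
contact_force: [-0.8, 11.9, 1.0]
width: 0.397
grip_force: 40.0
(array([-1.1, -2.1,  3.7]), np.float64(2.53), array([542.4, 196.6,  53.7]))
```

```bash
python3 -m inch '[{"turn":[0,0,0],"translation":[0,0,0],"hand":-0.06},{"turn":[0,0,0],"translation":[0,0,0],"hand":-0.06},{"turn":[0,0,0],"translation":[0,0,0],"hand":-0.06}]'
python3 - <<'E'
from h import *
print(go([*tw(-30,56),.048]))
E
```

```text
t: 21.72
eef_pos: [0.5421, 0.1951, 0.0533]
ee_rot: [3.14, 0.07, -0.0]
contact_force: [-0.3, 0.1, 0.3]
width: 0.463
grip_force: 0.0
(array([-0.7, -3.5,  5.3]), np.float64(2.57), array([542.1, 195.1,  53.3]))
```

```bash
python3 -m inch '[{"turn":[0,0,0],"translation":[-0.02,-0.14,0],"hand":-0.06},{"turn":[0,0,0],"translation":[0,0,0.2],"hand":-0.06},{"turn":[0,0,0],"translation":[0,0,0],"hand":-0.06},{"turn":[0,0,0],"translation":[0,0,0],"hand":-1},{"turn":[0,0,0],"translation":[0,0,0],"hand":-1},{"turn":[0,0,0],"translation":[0,0,0],"hand":-1},{"turn":[0,0,0],"translation":[0,0,0],"hand":-1}]' 40
python3 - <<'E'
from h import *
s=monitor.state();print(go([*tw(-30,56),.048]),s['grip_force'],s['contact_force'])
E
```

```text
t: 22.3
eef_pos: [0.5415, 0.1987, 0.048]
ee_rot: [3.141, 0.07, -0.0]
contact_force: [-0.8, -0.5, -1.1]
width: 0.413
grip_force: 40.0
(array([-0.2,  0.1, -0. ]), np.float64(2.56), array([541.5, 198.7,  48. ])) 39.982517659664154 [-0.84145099 -0.46242616 -1.06786046]
```

```bash
python3 -m inch '[{"turn":[0,0,0],"translation":[0,0,-0.3],"hand":-1},{"turn":[0,0,0],"translation":[0,0,-0.5],"hand":-1},{"turn":[0,0,0],"translation":[0,0,-0.8],"hand":-1},{"turn":[0,0,0],"translation":[0,0,-0.8],"hand":-1},{"turn":[0,0,0],"translation":[0,0,-0.8],"hand":-1},{"turn":[0,0,0],"translation":[0,0,-0.8],"hand":-1},{"turn":[0,0,0],"translation":[0,0,0],"hand":-1},{"turn":[0,0,0],"translation":[0,0,0],"hand":-1}]' && python3 -m inch '[{"turn":[0,0,0],"translation":[-0.325,0.95,0],"hand":-1},{"turn":[0,0,0],"translation":[-0.325,0.95,0],"hand":-1},{"turn":[0,0,0],"translation":[-0.325,0.95,0],"hand":-1},{"turn":[0,0,0],"translation":[-0.325,0.95,0],"hand":-1},{"turn":[0,0,0],"translation":[-0.325,0.95,0],"hand":-1},{"turn":[0,0,0],"translation":[-0.325,0.95,0],"hand":-1},{"turn":[0,0,0],"translation":[-0.325,0.95,0],"hand":-1},{"turn":[0,0,0],"translation":[-0.325,0.95,0],"hand":-1}]' && python3 -m inch '[{"turn":[0,0,0],"translation":[-0.325,0.95,0],"hand":-1},{"turn":[0,0,0],"translation":[-0.325,0.95,0],"hand":-1},{"turn":[0,0,0],"translation":[-0.325,0.95,0],"hand":-1},{"turn":[0,0,0],"translation":[-0.325,0.95,0],"hand":-1},{"turn":[0,0,-1],"translation":[0,0,0],"hand":-1},{"turn":[0,0,-1],"translation":[0,0,0],"hand":-1},{"turn":[0,0,-0.5],"translation":[0,0,0],"hand":-1},{"turn":[0,0,0],"translation":[0,0,0],"hand":-1}]' && python3 -m inch '[{"turn":[0,-1,0],"translation":[0,0,0],"hand":-1},{"turn":[0,-1,0],"translation":[0,0,0],"hand":-1},{"turn":[0,-1,0],"translation":[0,0,0],"hand":-1},{"turn":[0,-1,0],"translation":[0,0,0],"hand":-1},{"turn":[0,-1,0],"translation":[0,0,0],"hand":-1},{"turn":[0,-1,0],"translation":[0,0,0],"hand":-1},{"turn":[0,-1,0],"translation":[0,0,0],"hand":-1},{"turn":[0,-1,0],"translation":[0,0,0],"hand":-1}]' && python3 -m inch '[{"turn":[0,-0.75,0],"translation":[0,0,0],"hand":-1},{"turn":[0,0,0],"translation":[0,0,0],"hand":-1},{"turn":[0,0,0],"translation":[0,0,0],"hand":-1}]'
python3 - <<'E'
from h import *
im,c,s=snap('scene','sc4.png');print(moved(im,'pics/sc3.png'),go([.4569,-.0922,.056]))
# slot dark pixels of held block in scene
m=R.from_rotvec(s['ee_rot']).as_matrix();y=np.arctan2(m[1,0],m[0,0]);a=np.array([np.cos(y),np.sin(y),0])
P=proj(c,[s['eef_pos']-a*t+[0,0,.004] for t in(.0,.026,.06)]);print(P.round(1))
g=cv2.cvtColor(im,6)
for t in np.arange(.005,.06,.006):
    u=int(round(proj(c,s['eef_pos']-a*t)[0][0]));v0=int(proj(c,s['eef_pos']-a*t)[0][1]);print(u,v0-14,g[v0-14:v0+14,u].tolist())
E
```

```text
t: 22.97
eef_pos: [0.5418, 0.1989, 0.1492]
ee_rot: [-3.14, -0.07, -0.004]
contact_force: [0.2, -0.6, -2.5]
width: 0.412
grip_force: 40.0
t: 23.63
eef_pos: [0.484, 0.0051, 0.1471]
ee_rot: [-3.141, -0.07, 0.003]
contact_force: [0.4, -0.4, -1.4]
width: 0.414
grip_force: 40.0
t: 24.3
eef_pos: [0.4563, -0.0903, 0.1472]
ee_rot: [-3.122, -0.345, 0.002]
contact_force: [0.2, 0.2, -1.3]
width: 0.414
grip_force: 40.0
t: 24.97
eef_pos: [0.4569, -0.09, 0.1476]
ee_rot: [2.943, 0.322, -0.85]
contact_force: [0.2, 0.2, -2.2]
width: 0.415
grip_force: 40.0
t: 25.22
eef_pos: [0.4568, -0.0899, 0.147]
ee_rot: [2.918, 0.321, -0.92]
contact_force: [-0.5, -0.2, -1.0]
width: 0.413
grip_force: 40.0
[(1.0, 0, 0), (0.99, 0, 0), (0.66, -1, 1)] (array([52.2,  2.1, 75.2]), np.float64(12.55), array([456.7, -90.1, 147.5]))
[[421.1 194.9]
 [432.7 197.4]
 [448.2 200.8]]
423 183 [37, 42, 34, 41, 40, 40, 48, 84, 141, 153, 154, 118, 107, 131, 151, 150, 129, 107, 103, 103, 103, 101, 104, 103, 104, 106, 90, 71]
426 183 [114, 108, 91, 92, 82, 61, 45, 64, 118, 146, 151, 130, 109, 113, 146, 156, 147, 120, 101, 100, 104, 101, 1
[... 469 characters left out ...]
18, 114, 118, 136, 150, 150, 149, 151, 152, 149, 118, 107, 142, 153, 145, 122, 103, 99, 97, 104, 103, 94, 76, 68, 71, 82, 101]
439 186 [117, 117, 115, 129, 142, 152, 151, 150, 155, 148, 113, 102, 126, 148, 148, 135, 111, 103, 101, 99, 99, 97, 82, 72, 96, 108, 115, 116]
442 187 [118, 115, 116, 124, 141, 133, 140, 151, 150, 132, 101, 104, 114, 103, 128, 114, 103, 103, 99, 100, 99, 104, 111, 113, 112, 111, 110, 115]
445 187 [121, 118, 115, 114, 104, 93, 96, 110, 127, 141, 118, 105, 134, 137, 127, 110, 104, 100, 99, 99, 100, 107, 109, 113, 113, 112, 112, 112]
448 188 [112, 101, 88, 72, 63, 82, 117, 130, 130, 112, 94, 91, 90, 92, 89, 91, 100, 107, 111, 113, 112, 110, 113, 113, 114, 113, 112, 109]
```

```bash
cat >> h.py <<'E'
def slot_tilt(im,c,s,off=0.,h=.004):
    "pitch of the held block from its dark slot line in the scene view"
    m=R.from_rotvec(s['ee_rot']).as_matrix();y=np.arctan2(m[1,0],m[0,0]);a=np.array([np.cos(y),np.sin(y),0])
    g=cv2.cvtColor(im,6).astype(float);P=[]
    ua,ub=proj(c,[s['eef_pos']-a*.008+[0,0,h],s['eef_pos']-a*.05+[0,0,h]])
    for u in range(int(ua[0]),int(ub[0])):
        v=ua[1]+(ub[1]-ua[1])*(u-ua[0])/(ub[0]-ua[0]);v0=int(round(v))-4;col=g[v0:v0+9,u]
        w=np.clip(col.min()+25-col,0,None);P.append((u,v0+(w*np.arange(9)).sum()/w.sum()))
    P=np.array(P);f=np.polyfit(P[:,0],P[:,1],1);r=P[:,1]-np.polyval(f,P[:,0]);k=abs(r)<1.2;f=np.polyfit(P[k,0],P[k,1],1)
    q=vplane(c,[(ua[0],np.polyval(f,ua[0])),(ub[0],np.polyval(f,ub[0]))],s);d=q[0]-q[1]
    return np.degrees(np.arctan2(d[1],d[0])).round(1),q.round(1).tolist(),r.std().round(2)
E
python3 - <<'E'
from h import *
s=monitor.state()
print(slot_tilt(cv2.imread('pics/sc4.png'),cam('scene'),s))
s['eef_pos']=np.array([.4598,-.0897,.15]);print(slot_tilt(cv2.imread('pics/sc2.png'),cam('scene'),s))
E
```

```text
(np.float64(1.6), [[-8.1, 3.1], [-50.2, 1.9]], np.float64(0.49))
(np.float64(-0.5), [[-8.0, 3.5], [-50.0, 3.8]], np.float64(0.13))
```

Run:
```python
from h import *
s=monitor.state();c=cam('scene')
P=np.array([(423,195.),(426,195.3),(428,195.8),(431,196),(434,196.4),(437,196.8),(439,197),(442,197.3),(445,198)])
f=np.polyfit(*P.T,1);q=vplane(c,[(423,np.polyval(f,423)),(445,np.polyval(f,445))],s);print(f,q,np.degrees(np.arctan2(*(q[0]-q[1])[::-1])))
P=[proj(c,s['eef_pos']+[0,0,0])[0]];print(P)
```

```text
[1.29207921e-01 1.40338119e+02] [[ -4.08663636   4.22344493]
 [-52.18025683   8.73474677]] -5.358806851754307
[array([421.01918259, 196.32970621])]
```

The slot line's pitch reads between -5° and +2°, which is noisy. The geometry is the same as before, so descend and sense contact.

```bash
python3 -m inch '[{"turn":[0,0,0],"translation":[0.42,0.08,0.6],"hand":-1},{"turn":[0,0,0],"translation":[0.42,0,0.6],"hand":-1},{"turn":[0,0,0],"translation":[0.42,0,0.6],"hand":-1},{"turn":[0,0,0],"translation":[0.42,0,0.6],"hand":-1},{"turn":[0,0,0],"translation":[0.42,0,0.6],"hand":-1},{"turn":[0,0,0],"translation":[0,0,0],"hand":-1},{"turn":[0,0,0],"translation":[0,0,0],"hand":-1}]'
python3 - <<'E'
from h import *
im,c,s=snap('scene','sc5.png');print(moved(im,'pics/sc3.png'),go([.4569,-.0922,.040]))
E
```

```text
t: 25.85
eef_pos: [0.4569, -0.0923, 0.0568]
ee_rot: [2.918, 0.32, -0.92]
contact_force: [-0.2, 0.1, -0.6]
width: 0.414
grip_force: 40.0
[(0.74, 0, 0), (0.2, 15, -20), (0.61, -20, 20)] (array([ 9.6, -0.2, 14.5]), np.float64(12.52), array([457.4, -92.3,  57.4]))
```

```bash
python3 -m inch '[{"turn":[0,0,0],"translation":[0.046,0,0.066],"hand":-1},{"turn":[0,0,0],"translation":[0.046,0,0.066],"hand":-1},{"turn":[0,0,0],"translation":[0.046,0,0.066],"hand":-1},{"turn":[0,0,0],"translation":[0.046,0,0.066],"hand":-1},{"turn":[0,0,0],"translation":[0.046,0,0.066],"hand":-1},{"turn":[0,0,0],"translation":[0.046,0,0.066],"hand":-1},{"turn":[0,0,0],"translation":[0,0,0],"hand":-1}]'  && python3 -m inch '[{"turn":[0,0,0],"translation":[0.046,0,0.066],"hand":-1},{"turn":[0,0,0],"translation":[0.023,0,0.033],"hand":-1},{"turn":[0,0,0],"translation":[0,0,0],"hand":-1}]'  && python3 -m inch '[{"turn":[0,0,0],"translation":[0.023,0,0.033],"hand":-1},{"turn":[0,0,0],"translation":[0,0,0],"hand":-1}]'
```

```text
t: 26.48
eef_pos: [0.4571, -0.0922, 0.0441]
ee_rot: [2.917, 0.321, -0.921]
contact_force: [-1.1, -0.3, -1.1]
width: 0.413
grip_force: 40.0
t: 26.73
eef_pos: [0.4573, -0.0922, 0.0415]
ee_rot: [2.917, 0.321, -0.92]
contact_force: [1.0, 0.1, -0.1]
width: 0.41
grip_force: 40.0
t: 26.9
eef_pos: [0.4572, -0.0922, 0.0413]
ee_rot: [2.917, 0.321, -0.921]
contact_force: [0.0, 1.7, 9.5]
width: 0.416
grip_force: 40.0
```

```bash
python3 -m inch '[{"turn":[0,0,0],"translation":[0,0,0],"hand":0.1},{"turn":[0,0,0],"translation":[0,0,0],"hand":0.1},{"turn":[0,0,0],"translation":[0,0,0],"hand":0.1},{"turn":[0,0,0],"translation":[0,0,-0.3],"hand":0.1},{"turn":[0,0,0],"translation":[0,0,-0.8],"hand":0.1},{"turn":[0,0,0],"translation":[0,0,-1],"hand":0.1},{"turn":[0,0,0],"translation":[0,0,-1],"hand":0.1},{"turn":[0,1,0],"translation":[0,0,-1],"hand":0.1}]' && python3 -m inch '[{"turn":[0,1,0],"translation":[0,0,-1],"hand":0.1},{"turn":[0,1,0],"translation":[0,0,-0.8],"hand":0.1},{"turn":[0,1,0],"translation":[0,0,0],"hand":0.1},{"turn":[0,1,0],"translation":[0,0,0],"hand":0.1},{"turn":[0,1,0],"translation":[0,0,0],"hand":0.1},{"turn":[0,1,0],"translation":[0,0,0],"hand":0.1},{"turn":[0,1,0],"translation":[0,0,0],"hand":0.1},{"turn":[0,0.75,0],"translation":[0,0,0],"hand":0.1}]' && python3 -m inch '[{"turn":[0,0,0],"translation":[-0.5,0,-1],"hand":0.1},{"turn":[0,0,0],"translation":[-0.9,0,-1],"hand":0.1},{"turn":[0,0,0],"translation":[-0.9,0,-1],"hand":0.1},{"turn":[0,0,0],"translation":[0,0,0],"hand":0.1},{"turn":[0,0,0],"translation":[0,0,0],"hand":0.1}]'
python3 - <<'E'
from h import *
import pickle
im,c,s=snap('wrist','v2.png');pickle.dump(s,open('v2.pkl','wb'));print(s['eef_pos'],s['ee_rot'],proj(c,[.4318,-.0978,.046]))
sc,_,_=snap('scene','sc6.png');print(moved(sc,'pics/sc3.png'))
u,v=proj(c,[.4318,-.0978,.03])[0].astype(int)
a=cv2.resize(im[max(0,v-70):v+70,u-70:u+70],(400,400),interpolation=2);b=cv2.resize(sc[200:275,380:455],(400,400),interpolation=2)
cv2.imwrite('pics/v2c.png',np.hstack([a,b]))
E
```

```text
t: 27.57
eef_pos: [0.5159, -0.079, 0.1246]
ee_rot: [2.954, 0.326, -0.822]
contact_force: [0.3, 1.2, 0.5]
width: 0.548
grip_force: 0.0
t: 28.23
eef_pos: [0.5361, -0.0746, 0.1645]
ee_rot: [3.123, 0.344, 0.007]
contact_force: [1.4, -0.9, 0.5]
width: 0.55
grip_force: 0.0
t: 28.65
eef_pos: [0.48, -0.0874, 0.2404]
ee_rot: [3.122, 0.343, 0.005]
contact_force: [0.5, -0.2, -0.9]
width: 0.555
grip_force: 0.0
[ 0.47995983 -0.08735317  0.24040243] [3.12151293 0.34276582 0.00476528] [[321.9242848  260.69297791]]
[(0.69, 6, 1), (0.99, 0, 0), (0.66, 15, 5)]
```

```bash
python3 -m inch '[{"turn":[0,0,1],"translation":[0,0,0],"hand":-0.06},{"turn":[0,0,1],"translation":[0,0,0],"hand":-0.06},{"turn":[0,0,0.5],"translation":[0,0,0],"hand":-0.06},{"turn":[0,0,0],"translation":[0,-1,0],"hand":-0.06},{"turn":[0,0,0],"translation":[0,-1,0],"hand":-0.06},{"turn":[0,0,0],"translation":[0,-1,0],"hand":-0.06},{"turn":[0,0,0],"translation":[0,-1,0],"hand":-0.06},{"turn":[0,0,0],"translation":[0,0,0],"hand":-0.06}]' && python3 -m inch '[{"turn":[0,0,0],"translation":[0,0,0],"hand":-0.06},{"turn":[0,0,0],"translation":[0,0,0],"hand":-0.06}]'
cat >> h.py <<'E'
def strips(im,c,w,z,lo=55,hi=80,thr=75):
    g=cv2.cvtColor(im,6);u,v=proj(c,[*w,z])[0].astype(int);k=np.zeros_like(g);cv2.circle(k,(int(u),int(v)),80,255,-1)
    m=cv2.bitwise_and(((g<thr)*255).astype(np.uint8),k);o=[]
    for ct in cv2.findContours(m,0,2)[0]:
        if cv2.contourArea(ct)<60:continue
        r=rect(c,ct,z)
        if lo<r[2]<hi and 3<r[3]<16 and np.hypot(r[0]-w[0]*1e3,r[1]-w[1]*1e3)<40:o.append(r)
    return o
E
python3 - <<'E'
from h import *
import pickle
im,c,s=snap('wrist','v3.png');pickle.dump(s,open('v3.pkl','wb'));print(s['eef_pos'])
for k in(2,3):
    c=cam('wrist',pickle.load(open(f'v{k}.pkl','rb')));im=cv2.imread(f'pics/v{k}.png')
    for z in(.041,.046,.050):print(k,z,strips(im,c,(.4318,-.0978),z,20,110))
E
```

```text
t: 29.42
eef_pos: [0.4753, 0.016, 0.2375]
ee_rot: [-3.14, -0.074, 0.003]
contact_force: [0.3, 0.0, -0.2]
width: 0.468
grip_force: 0.0
t: 29.58
eef_pos: [0.4757, 0.0127, 0.2379]
ee_rot: [3.141, 0.072, -0.002]
contact_force: [0.1, -1.0, -0.0]
width: 0.473
grip_force: 0.0
[0.47573187 0.01274783 0.23788991]
2 0.041 [(415.7, -102.3, 71.4, 7.8, 12.6)]
2 0.046 [(417.5, -101.9, 70.4, 7.7, 12.6)]
2 0.05 [(418.9, -101.6, 69.6, 7.6, 12.6)]
3 0.041 []
3 0.046 []
3 0.05 []
```

View pics/v2c.png

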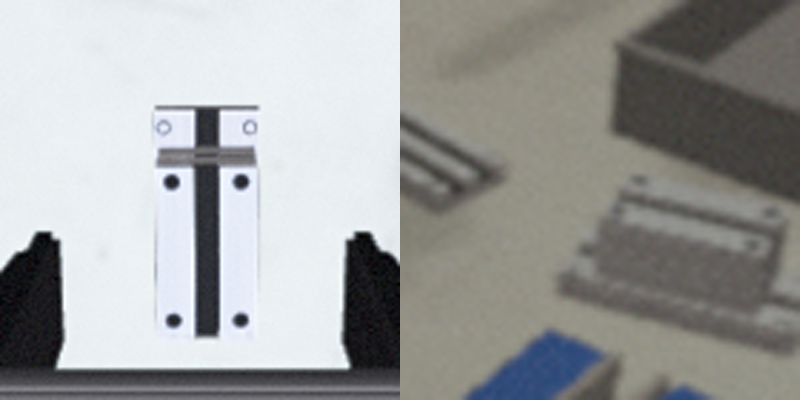

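v2c shows both single blocks stacked square on their foot, with the foot's end overhang visible and slots aligned. The world position differs by about 14 mm, so the foot was probably knocked. Quantify relative to the foot.

Run:
```python
from h import *
import pickle
s=pickle.load(open('v2.pkl','rb'));c=cam('wrist',s);u,v=proj(c,[.4318,-.0978,.03])[0].astype(int);k=140/400
f=lambda a,b:(u-70+a*k,max(0,v-70)+b*k)
a=np.array([np.cos(np.radians(12.6)),np.sin(np.radians(12.6))]);n=np.array([-a[1],a[0]])
for nm,p,z in(('ringL',(163,127),.014),('ringR',(250,127),.014),('footend',(206,109),.014),('b1/b2 line far bottom',(206,147),.014),('top far',(206,165),.046),('top near',(206,338),.046),('top far if unnested',(206,165),.05)):
    X=plane(c,f(*p),z)[0,:2];d=(X-[.4318,-.0978])*1000;print(nm,(X*1000).round(1),'along',(d@a).round(1),'across',(d@n).round(1))
# old ring coords
c2=cam('wrist',pickle.load(open('w2.pkl','rb')))
for p in((294.1,217.1),(326.1,211.3)):
    X=plane(c2,p,.014)[0,:2];d=(X-[.4318,-.0978])*1000;print('old',(d@a).round(1),(d@n).round(1))
```

```text
ringL [454.8 -76.1] along 27.2 across 16.2
ringR [ 462.6 -111.4] along 27.1 across -20.0
footend [466.1 -91.9] along 34.8 across -1.7
b1/b2 line far bottom [450.3 -95.4] along 18.6 across -1.7
top far [451.1 -95. ] along 19.5 across -1.5
top near [ 380.4 -110.7] along -53.0 across -1.4
top far if unnested [452.2 -94.8] along 20.6 across -1.5
old 43.8 18.1
old 44.1 -17.7
```

Run:
```python
from h import *
import pickle
s=pickle.load(open('v2.pkl','rb'));c=cam('wrist',s);S=cam('scene');u,v=proj(c,[.4318,-.0978,.03])[0].astype(int);k=140/400
f=lambda a,b:(u-70+a*k,max(0,v-70)+b*k);g=lambda a,b:(380+(a-400)*.1875,200+b*.1875)
for w,p in(((241,182),(638,180)),((241,320),(773,213)),((172,182),(617,212)),((173,320),(753,245))):print(tri(c,f(*w),S,g(*p)))
# reference: table-level ring marks of foot
print(tri(c,f(163,127),S,g(585,248)))
print(go([*tw(-30,-56),.1]))
```

```text
(array([ 0.44809699, -0.10923278,  0.04626624]), np.float64(0.001536657753806083))
(array([ 0.39136304, -0.1225704 ,  0.04589344]), np.float64(0.0006545970962796464))
(array([ 0.4421655 , -0.08313158,  0.04530361]), np.float64(0.0017738542270043557))
(array([ 0.385562  , -0.09580199,  0.04584334]), np.float64(0.0009028644105827248))
(array([ 0.45550749, -0.07712938,  0.02410774]), np.float64(0.003931885635491463))
(array([ 74. , -71.1, 138. ]), np.float64(2.56), array([475.7,  12.4, 238. ]))
```

The top holes triangulate at 45.8 mm (46 means fully nested) and level, so the single column is done. Now the double.

```bash
python3 -m inch '[{"turn":[0,0,0],"translation":[0.49,-0.47,0.5],"hand":-0.06},{"turn":[0,0,0],"translation":[0.49,-0.47,0.8],"hand":-0.06},{"turn":[0,0,0],"translation":[0.49,-0.47,1],"hand":-0.06},{"turn":[0,0,0],"translation":[0.49,-0.47,1],"hand":-0.06},{"turn":[0,0,0],"translation":[0.49,-0.48,1],"hand":-0.06},{"turn":[0,0,0],"translation":[0.5,-0.48,1],"hand":-0.06},{"turn":[0,0,0],"translation":[0,0,1],"hand":-0.06},{"turn":[0,0,0],"translation":[0,0,0],"hand":-0.06}]' && python3 -m inch '[{"turn":[0,0,0],"translation":[0,0,0],"hand":-0.06},{"turn":[0,0,0],"translation":[0,0,0],"hand":-0.06}]'
python3 - <<'E'
from h import *
print(go([*tw(-30,-56),.048]),monitor.state()['width'])
E
```

```text
t: 30.3
eef_pos: [0.5445, 0.0864, 0.0767]
ee_rot: [3.141, 0.07, -0.011]
contact_force: [-0.2, 0.7, -0.4]
width: 0.473
grip_force: 0.0
t: 30.47
eef_pos: [0.5464, 0.0862, 0.0821]
ee_rot: [3.141, 0.069, 0.001]
contact_force: [0.6, 0.4, 0.1]
width: 0.47
grip_force: 0.0
(array([-0. , -0.5, 34.1]), np.float64(2.51), array([546.4,  86.2,  82.1])) 0.4695621514282517
```

```bash
python3 -m inch '[{"turn":[0,0,0],"translation":[0,-0.02,0.5],"hand":-0.06},{"turn":[0,0,0],"translation":[0,0,0.5],"hand":-0.06},{"turn":[0,0,0],"translation":[0,0,0.36],"hand":-0.06},{"turn":[0,0,0],"translation":[0,0,0],"hand":-0.06},{"turn":[0,0,0],"translation":[0,0,0],"hand":-0.06},{"turn":[0,0,0],"translation":[0,0,0],"hand":-0.06}]'
python3 - <<'E'
from h import *
print(go([*tw(-30,-56),.048]))
E
python3 -m inch '[{"turn":[0,0,0],"translation":[0,0,0],"hand":-1},{"turn":[0,0,0],"translation":[0,0,0],"hand":-1},{"turn":[0,0,0],"translation":[0,0,0],"hand":-1},{"turn":[0,0,0],"translation":[0,0,0],"hand":-1}]' 40
python3 - <<'E'
from h import *
s=monitor.state();print(go([*tw(-30,-56),.048]),s['grip_force'],s['contact_force'])
E
```

```text
t: 30.97
eef_pos: [0.5464, 0.0873, 0.0482]
ee_rot: [3.141, 0.07, 0.002]
contact_force: [0.8, -0.3, 0.5]
width: 0.47
grip_force: 0.0
(array([-0.1,  0.6,  0.2]), np.float64(2.55), array([546.4,  87.3,  48.2]))
t: 31.3
eef_pos: [0.5466, 0.0874, 0.0479]
ee_rot: [3.141, 0.07, 0.003]
contact_force: [0.9, -2.0, 5.6]
width: 0.416
grip_force: 39.8
(array([-0.2,  0.7, -0.1]), np.float64(2.56), array([546.6,  87.4,  47.9])) 39.83430728316307 [ 0.85617644 -1.96951313  5.62213824]
```

```bash
python3 -m inch '[{"turn":[0,0,0],"translation":[0,0,-0.3],"hand":-1},{"turn":[0,0,0],"translation":[0,0,-0.5],"hand":-1},{"turn":[0,0,0],"translation":[0,0,-0.8],"hand":-1},{"turn":[0,0,0],"translation":[0,0,-0.8],"hand":-1},{"turn":[0,0,0],"translation":[0,0,-0.8],"hand":-1},{"turn":[0,0,0],"translation":[0,0,-0.8],"hand":-1},{"turn":[0,0,0],"translation":[0,0,0],"hand":-1},{"turn":[0,0,0],"translation":[0,0,0],"hand":-1}]'
python3 - <<'E'
from h import *
sc,_,_=snap('scene','sc7.png');print(moved(sc,'pics/sc3.png'))
w,c,s=snap('wrist','v4.png');print(foot(w,c,(.5824,-.122),2),s['grip_force'])
t,c,_=snap('top','t2.png');print(foot(t,c,(.5824,-.122),2))
E
python3 -m inch '[{"turn":[0,0,0],"translation":[0.23,0.96,0],"hand":-1},{"turn":[0,0,0],"translation":[0.23,0.96,0],"hand":-1},{"turn":[0,0,0],"translation":[0.23,0.96,0],"hand":-1},{"turn":[0,0,0],"translation":[0.23,0.96,0],"hand":-1},{"turn":[0,0,0],"translation":[0.23,0.96,0],"hand":-1},{"turn":[0,0,0],"translation":[0.23,0.96,0],"hand":-1},{"turn":[0,0,0],"translation":[0.23,0.96,0],"hand":-1},{"turn":[0,0,0],"translation":[0.23,0.96,0],"hand":-1}]' && python3 -m inch '[{"turn":[0,0,0],"translation":[0.2,0.96,0],"hand":-1},{"turn":[0,0,0],"translation":[0,0,0],"hand":-1},{"turn":[0,0,1],"translation":[0,0,0],"hand":-1},{"turn":[0,0,1],"translation":[0,0,0],"hand":-1},{"turn":[0,0,1],"translation":[0,0,0],"hand":-1},{"turn":[0,0,0.58],"translation":[0,0,0],"hand":-1},{"turn":[0,0,0],"translation":[0,0,0],"hand":-1}]' && python3 -m inch '[{"turn":[0,-1,0],"translation":[0,0,0],"hand":-1},{"turn":[0,-1,0],"translation":[0,0,0],"hand":-1},{"turn":[0,-1,0],"translation":[0,0,0],"hand":-1},{"turn":[0,-1,0],"translation":[0,0,0],"hand":-1},{"turn":[0,-1,0],"translation":[0,0,0],"hand":-1},{"turn":[0,-1,0],"translation":[0,0,0],"hand":-1},{"turn":[0,-1,0],"translation":[0,0,0],"hand":-1},{"turn":[0,-1,0],"translation":[0,0,0],"hand":-1}]' && python3 -m inch '[{"turn":[0,-0.75,0],"translation":[0,0,0],"hand":-1},{"turn":[0,0,0],"translation":[0,0,0],"hand":-1},{"turn":[0,0,0],"translation":[0,0,0],"hand":-1}]'
python3 - <<'E'
from h import *
im,c,s=snap('scene','sc8.png');print(moved(im,'pics/sc3.png'),go([.6076,-.1272,.040]))
B=cv2.inRange(cv2.cvtColor(im,40),(100,110,60),(130,255,255));p=proj(c,s['eef_pos'])[0];print(p)
k=np.zeros_like(B);k[int(p[1])-25:int(p[1])+30,int(p[0])-25:int(p[0])+45]=255
for ct in cv2.findContours(B&k,0,2)[0]:
    if cv2.contourArea(ct)>8:print(cv2.boundingRect(ct),cv2.minAreaRect(ct))
E
```

```text
t: 31.97
eef_pos: [0.546, 0.0876, 0.148]
ee_rot: [-3.141, -0.07, -0.002]
contact_force: [-0.4, -0.2, -3.0]
width: 0.417
grip_force: 39.9
[(0.7, 6, 1), (0.66, 2, 1), (0.66, 0, 0)]
[(580.6, -129.7, 101.0, 5.9, -11.8), (584.2, -112.2, 101.2, 6.2, -11.8)] 39.858743101358414
[]
t: 32.78
eef_pos: [0.6003, -0.1034, 0.1458]
ee_rot: [-3.14, -0.07, 0.003]
contact_force: [0.9, 0.1, -1.4]
width: 0.416
grip_force: 39.9
t: 33.37
eef_pos: [0.6061, -0.1255, 0.146]
ee_rot: [-3.124, 0.324, 0.003]
contact_force: [-0.2, 0.4, -2.2]
width: 0.411
grip_force: 39.9
t: 34.03
eef_pos: [0.6065, -0.1257, 0.1465]
ee_rot: [-2.949, 0.301, 0.852]
contact_force: [-0.9, -0.1, -1.6]
width: 0.417
grip_force: 39.9
t: 34.28
eef_pos: [0.6065, -0.1258, 0.1457]
ee_rot: [-2.923, 0.299, 0.922]
contact_force: [-0.4, -0.2, -0.8]
width: 0.413
grip_force: 39.9
[(0.68, 5, 1), (0.99, 0, 0), (0.56, -20, 20)] (array([62.1,  1.2, 86.4]), np.float64(-11.69), array([ 606.5, -125.8,  146.4]))
[374.43802756 172.8903108 ]
(371, 173, 17, 11) ((379.07763671875, 177.8189697265625), (18.64551544189453, 3.282661199569702), 23.198591232299805)
(372, 168, 25, 15) ((384.02935791015625, 173.44395446777344), (24.508005142211914, 6.833557605743408), 27.645973205566406)
(349, 156, 7, 11) ((352.0, 161.0), (10.0, 6.0), 90.0)
```

```bash
python3 -m inch '[{"turn":[0,0,0],"translation":[0.5,0.05,0.69],"hand":-1},{"turn":[0,0,0],"translation":[0.5,0,0.69],"hand":-1},{"turn":[0,0,0],"translation":[0.5,0,0.69],"hand":-1},{"turn":[0,0,0],"translation":[0.5,0,0.69],"hand":-1},{"turn":[0,0,0],"translation":[0.48,0,0.69],"hand":-1},{"turn":[0,0,0],"translation":[0,0,0],"hand":-1},{"turn":[0,0,0],"translation":[0,0,0],"hand":-1}]'
python3 - <<'E'
from h import *
print(go([.6076,-.1272,.0255]))
E
```

```text
t: 34.92
eef_pos: [0.6073, -0.1274, 0.0411]
ee_rot: [-2.923, 0.3, 0.922]
contact_force: [0.5, -0.2, -0.8]
width: 0.417
grip_force: 39.9
(array([ 9.2, -0.3, 12.6]), np.float64(-11.73), array([ 607.3, -127.4,   41.1]))
```

```bash
python3 -m inch '[{"turn":[0,0,0],"translation":[0.046,0,0.066],"hand":-1},{"turn":[0,0,0],"translation":[0.046,0,0.066],"hand":-1},{"turn":[0,0,0],"translation":[0.046,0,0.066],"hand":-1},{"turn":[0,0,0],"translation":[0.046,0,0.066],"hand":-1},{"turn":[0,0,0],"translation":[0.046,0,0.066],"hand":-1},{"turn":[0,0,0],"translation":[0,0,0],"hand":-1}]'  && python3 -m inch '[{"turn":[0,0,0],"translation":[0.046,0,0.066],"hand":-1},{"turn":[0,0,0],"translation":[0.023,0,0.033],"hand":-1},{"turn":[0,0,0],"translation":[0,0,0],"hand":-1}]'  && python3 -m inch '[{"turn":[0,0,0],"translation":[0.023,0,0.033],"hand":-1},{"turn":[0,0,0],"translation":[0.023,0,0.033],"hand":-1},{"turn":[0,0,0],"translation":[0,0,0],"hand":-1}]'
```

```text
t: 35.42
eef_pos: [0.6075, -0.1275, 0.0307]
ee_rot: [-2.923, 0.301, 0.922]
contact_force: [-0.9, 1.0, -0.9]
width: 0.414
grip_force: 39.9
t: 35.67
eef_pos: [0.6075, -0.1275, 0.0276]
ee_rot: [-2.923, 0.301, 0.922]
contact_force: [0.4, -0.3, -0.3]
width: 0.42
grip_force: 39.9
t: 35.92
eef_pos: [0.6075, -0.1275, 0.0257]
ee_rot: [-2.923, 0.301, 0.922]
contact_force: [-0.0, 0.0, -2.2]
width: 0.411
grip_force: 39.9
```

```bash
python3 -m inch '[{"turn":[0,0,0],"translation":[0.023,0,0.033],"hand":-1},{"turn":[0,0,0],"translation":[0,0,0],"hand":-1}]' && python3 -m inch '[{"turn":[0,0,0],"translation":[0,0,0],"hand":0.2},{"turn":[0,0,0],"translation":[0,0,0],"hand":0.2},{"turn":[0,0,0],"translation":[0,0,0],"hand":0.2},{"turn":[0,0,0],"translation":[0,0,-0.3],"hand":0.2},{"turn":[0,0,0],"translation":[0,0,-0.8],"hand":0.2},{"turn":[0,0,0],"translation":[0,0,-1],"hand":0.2},{"turn":[0,0,0],"translation":[0,0,-1],"hand":0.2},{"turn":[0,1,0],"translation":[0,0,-1],"hand":0.2}]' && python3 -m inch '[{"turn":[0,1,0],"translation":[-0.5,0,-1],"hand":0.2},{"turn":[0,1,0],"translation":[-0.5,0,-0.8],"hand":0.2},{"turn":[0,1,0],"translation":[-0.6,0,0],"hand":0.2},{"turn":[0,1,0],"translation":[-0.6,0,0],"hand":0.2},{"turn":[0,1,0],"translation":[-0.6,0,0],"hand":0.2},{"turn":[0,1,0],"translation":[-0.6,0,0],"hand":0.2},{"turn":[0,1,0],"translation":[-0.6,0,0],"hand":0.2},{"turn":[0,0.75,0],"translation":[-0.6,0,0],"hand":0.2}]' && python3 -m inch '[{"turn":[0,0,-1],"translation":[0,0,-0.5],"hand":0.2},{"turn":[0,0,-1],"translation":[0,0,-0.5],"hand":0.2},{"turn":[0,0,-1],"translation":[0,0,-0.5],"hand":0.2},{"turn":[0,0,-0.56],"translation":[0,0,-0.5],"hand":-0.06},{"turn":[0,0,0],"translation":[0,0,0],"hand":-0.06},{"turn":[0,0,0],"translation":[0,0,0],"hand":-0.06}]'
python3 - <<'E'
from h import *
import pickle
w,c,s=snap('wrist','v5.png');sc,_,s2=snap('scene','sc9.png');pickle.dump(s,open('v5.pkl','wb'));print(s['eef_pos'],s['ee_rot'])
print(moved(sc,'pics/sc6.png'))
h=cv2.cvtColor(w,40);B=cv2.inRange(h,(100,110,60),(130,255,255))
u,v=proj(c,[.5824,-.122,.03])[0].astype(int);print(u,v);k=np.zeros_like(B);cv2.circle(k,(int(u),int(v)),70,255,-1)
m=cv2.morphologyEx(B&k,3,np.ones((17,17)));ct=max(cv2.findContours(m,0,2)[0],key=cv2.contourArea);print('block',rect(c,ct,.03))
for z in(.026,.03,.034):print(z,strips(w,c,(.5824,-.122),z,60,80))
print('foot',foot(w,c,(.5824,-.122),2))
# bin
g=cv2.cvtColor(w,6);p=proj(c,[.4415,-.2857,.05])[0];print('bin px',p)
print(go([*tw(-30,0),.1]))
E
```

```text
t: 36.08
eef_pos: [0.6075, -0.1275, 0.0247]
ee_rot: [-2.923, 0.301, 0.922]
contact_force: [0.7, -0.1, -1.2]
width: 0.415
grip_force: 39.9
t: 36.75
eef_pos: [0.666, -0.1397, 0.1087]
ee_rot: [-2.959, 0.305, 0.824]
contact_force: [0.6, 0.1, -0.3]
width: 0.599
grip_force: 0.0
t: 37.42
eef_pos: [0.5794, -0.1216, 0.1818]
ee_rot: [3.124, -0.322, 0.008]
contact_force: [0.4, -0.8, 0.2]
width: 0.601
grip_force: 0.0
t: 37.92
eef_pos: [0.5802, -0.1218, 0.231]
ee_rot: [3.14, 0.066, 0.002]
contact_force: [0.4, 0.3, -0.7]
width: 0.486
grip_force: 0.0
[ 0.58024076 -0.12180415  0.23096991] [3.14031223e+00 6.59233650e-02 2.26770398e-03]
[(1.0, 0, 0), (0.7, 4, -4), (0.67, -2, 0)]
322 213
block (583.3, -122.6, 71.2, 39.3, -10.5)
0.026 []
0.03 []
0.034 []
foot [(581.0, -132.5, 100.8, 11.9, -11.7), (585.2, -112.5, 101.2, 15.2, -8.9)]
bin px [459.80335999 343.62891656]
(array([ -24.7, -265.6,  129.8]), np.float64(2.41), array([ 579.8, -121.7,  229.7]))
```

```bash
python3 -m inch '[{"turn":[0,0,0],"translation":[-0.09,-0.96,0],"hand":0.1},{"turn":[0,0,0],"translation":[-0.09,-0.96,0],"hand":0.1},{"turn":[0,0,0],"translation":[-0.09,-0.96,0],"hand":0.1},{"turn":[0,0,0],"translation":[-0.09,-0.96,0],"hand":0.1},{"turn":[0,0,0],"translation":[-0.09,-0.96,0],"hand":0.1},{"turn":[0,0,0],"translation":[-0.09,-0.96,0],"hand":0.1},{"turn":[0,0,0],"translation":[0,0,0],"hand":0.1},{"turn":[0,0,0],"translation":[0,0,0],"hand":0.1}]'
python3 - <<'E'
from h import *
w,c,s=snap('wrist','v6.png')
h=cv2.cvtColor(w,40);B=cv2.inRange(h,(100,110,150),(130,255,255))
import pickle
w5=cv2.imread('pics/v5.png');c5=cam('wrist',pickle.load(open('v5.pkl','rb')));B5=cv2.inRange(cv2.cvtColor(w5,40),(100,110,150),(130,255,255))
for z in(.03,.034):
  for n,b,cc in(('v5',B5,c5),('v6',B,c)):
    u,v=proj(cc,[.5824,-.122,z])[0].astype(int);k=np.zeros_like(b);cv2.circle(k,(int(u),int(v)),65,255,-1)
    m=cv2.morphologyEx(b&k,3,np.ones((13,13)));ct=max(cv2.findContours(m,0,2)[0],key=cv2.contourArea);print(z,n,rect(cc,ct,z))
print(go([*tw(-30,0),.048]))
E
```

```text
t: 38.68
eef_pos: [0.56, 0.0224, 0.2296]
ee_rot: [3.141, 0.07, -0.002]
contact_force: [0.6, 0.5, 0.5]
width: 0.551
grip_force: 0.0
0.03 v5 (583.3, -122.6, 70.1, 39.3, -10.5)
0.03 v6 (582.8, -122.4, 69.5, 39.4, -10.6)
0.034 v5 (584.0, -122.6, 69.3, 38.9, -10.5)
0.034 v6 (583.3, -120.8, 68.8, 39.0, -10.6)
(array([ -10.9, -121.7,  181.7]), np.float64(2.5), array([560.2,  21.6, 229.7]))
```

The double's top is at z=30 mm (views agree to 0.2 mm there and not at 34), so it is nested. Now the blue cross.

```bash
python3 -m inch '[{"turn":[0,0,0],"translation":[-0.07,-0.81,0.4],"hand":0.1},{"turn":[0,0,0],"translation":[-0.07,-0.81,0.8],"hand":0.1},{"turn":[0,0,0],"translation":[-0.07,-0.81,1],"hand":0.1},{"turn":[0,0,0],"translation":[-0.07,-0.81,1],"hand":0.1},{"turn":[0,0,0],"translation":[-0.07,-0.81,1],"hand":0.1},{"turn":[0,0,0],"translation":[-0.07,-0.81,0.8],"hand":0.1},{"turn":[0,0,0],"translation":[0,0,0.8],"hand":0.1},{"turn":[0,0,0],"translation":[0,0,0],"hand":0.1}]' && python3 -m inch '[{"turn":[0,0,0],"translation":[0,0,0],"hand":0.1},{"turn":[0,0,0],"translation":[0,0,0],"hand":0.1}]'
python3 - <<'E'
from h import *
print(go([*tw(-30,0),.048]))
E
```

```text
t: 39.4
eef_pos: [0.543, 0.142, 0.0817]
ee_rot: [3.14, 0.068, -0.009]
contact_force: [0.1, -0.1, 0.2]
width: 0.546
grip_force: 0.0
t: 39.57
eef_pos: [0.5453, 0.1415, 0.0861]
ee_rot: [3.141, 0.066, 0.001]
contact_force: [0.4, -0.2, -0.8]
width: 0.553
grip_force: 0.0
(array([-1.4, -1.2, 38. ]), np.float64(2.4), array([545.3, 141.5,  86.1]))
```

```bash
python3 -m inch '[{"turn":[0,0,0],"translation":[-0.06,-0.05,0.5],"hand":0.1},{"turn":[0,0,0],"translation":[0,0,0.5],"hand":0.1},{"turn":[0,0,0],"translation":[0,0,0.5],"hand":0.1},{"turn":[0,0,0],"translation":[0,0,0],"hand":0.1},{"turn":[0,0,0],"translation":[0,0,0],"hand":-1},{"turn":[0,0,0],"translation":[0,0,0],"hand":-1},{"turn":[0,0,0],"translation":[0,0,0],"hand":-1},{"turn":[0,0,0],"translation":[0,0,0],"hand":-1}]' 40 && python3 -m inch '[{"turn":[0,0,0],"translation":[0,0,-0.3],"hand":-1},{"turn":[0,0,0],"translation":[0,0,-0.5],"hand":-1},{"turn":[0,0,0],"translation":[0,0,-0.8],"hand":-1},{"turn":[0,0,0],"translation":[0,0,-0.8],"hand":-1},{"turn":[0,0,0],"translation":[0,0,-0.8],"hand":-1},{"turn":[0,0,0],"translation":[0,0,-0.8],"hand":-1},{"turn":[0,0,0],"translation":[0,0,-0.8],"hand":-1},{"turn":[0,0,0],"translation":[0,0,0],"hand":-1}]'
python3 - <<'E'
from h import *
sc,_,_=snap('scene','sc10.png');print(moved(sc,'pics/sc6.png'))
t,c,s=snap('top','t3.png');g=cv2.cvtColor(t,40)
# bin in top view: grey block of warm grey, darker than bench
for n in('top0','t3'):
    b=cv2.imread(f'pics/{n}.png').astype(int);gr=b.sum(2)/3;m=((gr>60)&(gr<142)*1).astype(np.uint8)*255;k=np.zeros_like(m);k[255:336,415:500]=255;m=cv2.morphologyEx(m&k,2,np.ones((5,5)))
    ct=max(cv2.findContours(m,0,2)[0],key=cv2.contourArea);print(n,cv2.minAreaRect(ct),rect(c,ct,.05))
# bin from w1
import pickle
w=cv2.imread('pics/w1.png').astype(int);c1=cam('wrist',pickle.load(open('w1.pkl','rb')))
for p in((275,134),(455,147),(273,287),(440,292)):print(plane(c1,p,.05)[0].round(3))
print(s['eef_pos'],s['grip_force'])
E
```

```text
t: 40.23
eef_pos: [0.5437, 0.1433, 0.0489]
ee_rot: [3.141, 0.068, 0.003]
contact_force: [1.1, -3.1, 5.8]
width: 0.413
grip_force: 39.9
t: 40.9
eef_pos: [0.5441, 0.1441, 0.1719]
ee_rot: [-3.14, -0.068, -0.009]
contact_force: [0.7, -0.4, -0.7]
width: 0.418
grip_force: 39.9
[(0.99, 0, 0), (0.7, 4, -4), (0.99, 0, 0)]
top0 ((456.0, 302.5), (65.0, 60.0), 90.0) (436.2, -278.0, 168.1, 155.7, -0.7)
t3 ((456.0, 302.5), (65.0, 60.0), 90.0) (436.2, -278.0, 168.1, 155.7, -0.7)
[ 0.518 -0.204  0.05 ]
[ 0.514 -0.374  0.05 ]
[ 0.365 -0.204  0.05 ]
[ 0.367 -0.379  0.05 ]
[0.54348961 0.14392946 0.16985848] 39.934479743242264
```

The bin is centred at (0.441,-0.290) and not moved. Carry the cross there.

```bash
python3 -m inch '[{"turn":[0,0,0],"translation":[-0.21,0.95,0],"hand":-1},{"turn":[0,0,0],"translation":[-0.21,0.95,0],"hand":-1},{"turn":[0,0,0],"translation":[-0.21,0.95,0],"hand":-1},{"turn":[0,0,0],"translation":[-0.21,0.95,0],"hand":-1},{"turn":[0,0,0],"translation":[-0.21,0.95,0],"hand":-1},{"turn":[0,0,0],"translation":[-0.21,0.95,0],"hand":-1},{"turn":[0,0,0],"translation":[-0.21,0.95,0],"hand":-1},{"turn":[0,0,0],"translation":[-0.21,0.95,0],"hand":-1}]' && python3 -m inch '[{"turn":[0,0,0],"translation":[-0.21,0.95,0],"hand":-1},{"turn":[0,0,0],"translation":[-0.21,0.95,0],"hand":-1},{"turn":[0,0,0],"translation":[-0.21,0.95,0],"hand":-1},{"turn":[0,0,0],"translation":[-0.21,0.95,0],"hand":-1},{"turn":[0,0,0],"translation":[-0.21,0.95,0],"hand":-1},{"turn":[0,0,0],"translation":[-0.21,0.95,0],"hand":-1},{"turn":[0,0,0],"translation":[-0.21,0.95,0],"hand":-1},{"turn":[0,0,0],"translation":[-0.21,0.95,0],"hand":-1}]' && python3 -m inch '[{"turn":[0,0,0],"translation":[-0.21,0.95,0],"hand":-1},{"turn":[0,0,0.6],"translation":[-0.21,0.95,0],"hand":-1},{"turn":[0,-1,0],"translation":[0,0,0],"hand":-1},{"turn":[0,-1,0],"translation":[0,0,0],"hand":-1},{"turn":[0,-1,0],"translation":[0,0,0],"hand":-1},{"turn":[0,-1,0],"translation":[0,0,0],"hand":-1},{"turn":[0,-1,0],"translation":[0,0,0],"hand":-1},{"turn":[0,-1,0],"translation":[0,0,0],"hand":-1}]' && python3 -m inch '[{"turn":[0,-1,0],"translation":[0,0,0],"hand":-1},{"turn":[0,-1,0],"translation":[0,0,0],"hand":-1},{"turn":[0,-0.75,0],"translation":[0,0,0],"hand":-1},{"turn":[0,0,0],"translation":[0,0,0],"hand":-1},{"turn":[0,0,0],"translation":[0,0,0],"hand":-1}]'
python3 - <<'E'
from h import *
sc,c,s=snap('scene','sc11.png');print(moved(sc,'pics/sc10.png'),go([.467,-.29,.02]))
E
```

```text
t: 41.67
eef_pos: [0.5083, -0.0489, 0.1666]
ee_rot: [-3.14, -0.068, 0.003]
contact_force: [0.0, 0.2, -0.7]
width: 0.414
grip_force: 39.9
t: 42.33
eef_pos: [0.4746, -0.2404, 0.1666]
ee_rot: [-3.14, -0.068, 0.003]
contact_force: [0.7, 0.7, -1.4]
width: 0.415
grip_force: 39.9
t: 43.0
eef_pos: [0.4668, -0.2873, 0.1667]
ee_rot: [-3.071, -0.002, 0.66]
contact_force: [0.4, 0.4, -1.1]
width: 0.411
grip_force: 39.9
t: 43.42
eef_pos: [0.467, -0.2872, 0.1662]
ee_rot: [-2.995, -0.004, 0.945]
contact_force: [1.1, -1.1, -1.9]
width: 0.416
grip_force: 39.9
[(1.0, 0, 0), (1.0, 0, 0), (0.36, -2, 1)] (array([ 84.3,   2.8, 120.3]), np.float64(0.13), array([ 466.9, -287.3,  166.9]))
```

```bash
python3 -m inch '[{"turn":[0,0,0],"translation":[0.48,0.1,0.68],"hand":-1},{"turn":[0,0,0],"translation":[0.48,0,0.68],"hand":-1},{"turn":[0,0,0],"translation":[0.48,0,0.68],"hand":-1},{"turn":[0,0,0],"translation":[0.48,0,0.68],"hand":-1},{"turn":[0,0,0],"translation":[0.48,0,0.68],"hand":-1},{"turn":[0,0,0],"translation":[0.48,0,0.68],"hand":-1},{"turn":[0,0,0],"translation":[0.48,0,0.68],"hand":-1},{"turn":[0,0,0],"translation":[0,0,0],"hand":-1}]' && python3 -m inch '[{"turn":[0,0,0],"translation":[0.02,0,0.03],"hand":-1},{"turn":[0,0,0],"translation":[0.02,0,0.03],"hand":-1},{"turn":[0,0,0],"translation":[0,0,0],"hand":-1}]' && python3 -m inch '[{"turn":[0,0,0],"translation":[0,0,0],"hand":0},{"turn":[0,0,0],"translation":[0,0,0],"hand":0},{"turn":[0,0,0],"translation":[0,0,0],"hand":0},{"turn":[0,0,0],"translation":[0,0,-0.3],"hand":0},{"turn":[0,0,0],"translation":[0,0,-0.8],"hand":0},{"turn":[0,0,0],"translation":[-0.3,0,-1],"hand":0},{"turn":[0,0,0],"translation":[-0.6,0,-1],"hand":0},{"turn":[0,1,0],"translation":[-0.6,0,-1],"hand":0}]' && python3 -m inch '[{"turn":[0,1,0],"translation":[-0.6,0,-1],"hand":0},{"turn":[0,1,0],"translation":[-0.4,0,-1],"hand":0},{"turn":[0,1,0],"translation":[0,0,-0.8],"hand":0},{"turn":[0,1,0],"translation":[0,0,0],"hand":0},{"turn":[0,1,0],"translation":[0,0,0],"hand":0},{"turn":[0,1,0],"translation":[0,0,0],"hand":0},{"turn":[0,1,0],"translation":[0,0,0],"hand":0},{"turn":[0,0.75,0],"translation":[0,0,0],"hand":0}]' && python3 -m inch '[{"turn":[0,0,0],"translation":[0,0,0],"hand":0},{"turn":[0,0,0],"translation":[0,0,0],"hand":0},{"turn":[0,0,0],"translation":[0,0,0],"hand":0}]'
python3 - <<'E'
from h import *
import pickle
sc,c,s=snap('scene','sc12.png');print(moved(sc,'pics/sc10.png'))
w,c,s=snap('wrist','v7.png');pickle.dump(s,open('v7.pkl','wb'));B=cv2.inRange(cv2.cvtColor(w,40),(100,110,60),(130,255,255))
for ct in cv2.findContours(B,0,2)[0]:
    if cv2.contourArea(ct)>150:print('blue wrist',rect(c,ct,.02),cv2.boundingRect(ct))
t,c,s=snap('top','t4.png');B=cv2.inRange(cv2.cvtColor(t,40),(100,110,60),(130,255,255))
for ct in cv2.findContours(B,0,2)[0]:
    if cv2.contourArea(ct)>25:print('blue top',rect(c,ct,.02),cv2.boundingRect(ct))
a=cv2.imread('pics/top0.png')
for n,(u,v) in(('mug',(455,192)),('tape',(349,177))):
    r=cv2.matchTemplate(t[v-35:v+36,u-35:u+36],a[v-22:v+23,u-22:u+23],5);print(n,r.max(),np.unravel_index(r.argmax(),r.shape))
print(s['eef_pos'])
E
```

```text
t: 44.13
eef_pos: [0.4661, -0.2894, 0.0194]
ee_rot: [-2.993, -0.002, 0.947]
contact_force: [-0.4, 0.4, -2.4]
width: 0.414
grip_force: 39.9
t: 44.38
eef_pos: [0.468, -0.2904, 0.0216]
ee_rot: [2.996, 0.001, -0.941]
contact_force: [-0.1, -0.6, -1.1]
width: 0.415
grip_force: 39.9
t: 45.05
eef_pos: [0.4967, -0.2895, 0.126]
ee_rot: [-3.026, -0.005, 0.843]
contact_force: [0.9, -0.7, -0.4]
width: 0.499
grip_force: 0.0
t: 45.72
eef_pos: [0.5059, -0.29, 0.2014]
ee_rot: [3.141, 0.002, 0.007]
contact_force: [1.0, -0.7, 0.0]
width: 0.502
grip_force: 0.0
t: 45.97
eef_pos: [0.5062, -0.2901, 0.2006]
ee_rot: [3.141, 0.003, -0.002]
contact_force: [-0.6, -0.2, -0.6]
width: 0.501
grip_force: 0.0
[(1.0, 0, 0), (1.0, 0, 0), (0.33, -1, 0)]
blue wrist (424.4, -290.4, 38.9, 30.8, -89.9) (305, 279, 36, 27)
blue wrist (464.2, -289.9, 38.9, 32.6, -90.0) (304, 243, 37, 30)
blue wrist (579.6, -137.7, 73.2, 13.0, -9.7) (160, 106, 17, 77)
blue wrist (583.0, -118.9, 73.2, 11.2, -10.7) (141, 103, 16, 77)
blue wrist (586.2, -102.3, 71.2, 8.9, -10.9) (125, 100, 12, 76)
blue top (335.2, 60.3, 167.5, 95.4, -0.6) (308, 310, 37, 65)
blue top (458.4, -279.9, 23.9, 18.5, 89.3) (449, 290, 10, 8)
blue top (429.1, 482.0, 255.1, 187.7, -89.9) (119, 272, 97, 72)
blue top (581.1, -138.8, 65.2, 6.1, -10.7) (397, 236, 5, 25)
blue top (585.8, -122.9, 68.8, 10.1, -10.7) (390, 234, 8, 26)
blue top (588.4, -107.0, 68.4, 6.1, -10.1) (385, 233, 6, 26)
blue top (897.7, -350.1, 121.3, 66.3, -6.8) (461, 108, 28, 46)
mug 0.99977094 (np.int64(13), np.int64(13))
tape 0.99956876 (np.int64(13), np.int64(13))
[ 0.50637911 -0.28993851  0.2000886 ]
```

The cross lies flat in the bin, both columns are nested and unmoved, the mug and tape have not shifted, and the arm is clear.

```bash
python3 -c "
from cell import ticket;print(ticket.finish_job())"
```

```text
the job is handed in; nothing more can be done
None
```

The job is handed in (no verdict came back): two singles nested on the single foot, one double nested on the double foot, the blue cross block in the rework bin, tray empty, mug and tape roll unmoved.

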